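# Fetch the brass standard from behind the lenses and set it on the stage mark

### The arm

A 7-joint arm with a two-finger parallel gripper is mounted at the origin on the work surface. World frame = base frame: x ahead of the robot, y to its left, z up, the work surface at z = 0. Lengths are in m, angles in rad, forces in N, time in s.
With the tool pointing down it reaches from about 0.35 to 0.9 m from the base axis. Payload 8.1 kg.
Tool frame: the origin (TCP) lies at the very end of the fingers, on their centre line; the grasp point (between the pads) lies 19 mm behind it; z points along the fingers, y is the line along which they close (so a half turn about z gives the same grasp; the last joint's range is limited). The gripper opens to 92 mm and grips with 3 to 60 N. Pads are 19 mm wide; open, the fingers measure 130 mm over their backs; the gripper's body (75 mm by 190 mm) begins 47 mm behind the grasp point.
Start: joints at [1.177, 0.434, 0.025, 1.573, -0.012, 1.134, -0.075], TCP at [0.179, -0.599, 0.227] pointing down, gripper open.
Joint ranges: [-2.62, 2.62], [-0.44, 2.09], [-1.27, 1.32], [0.08, 2.57], [-1.32, 4.46], [0.12, 2], [-2.74, 2.74]. Speed limits (rad/s): [2.22, 2.22, 3.01, 3.01, 3.14, 3.14, 3.14].

### API

Orientations are given as a rotation vector (axis times angle).
In Python, from cell import arm gives the robot as it stands.
- The arm moves only by the shell command python3 -m pendant 'ROWS' [FORCE]. ROWS is a JSON object of lists of equal length, an entry for each row: "slide": the shift along the tool's x, y, z in units of 0.3 m (1.0 is 0.3 m), a list of three; "dr": the turn, a rotation vector about the tool's x, y, z in units of 0.12 rad (1.0 is 0.12 rad), a list of three; "claw": the opening, from 0 (shut) to 1 (fully open). In form: {"slide": [[tx, ty, tz], ...], "dr": [[ax, ay, az], ...], "claw": [claw, ...]}. A call has 1 to 10 rows; each row shifts and turns the commanded pose from where the row before left it, along the tool's axes as they then stand; what a row does not reach is not made up. A row lasts 1/10 s, in which the tool goes at most 50 mm and 8.59 degrees, less where a joint would pass 70% of its speed; a pose out of reach is approached as far as the arm can. A call with a number of a shift or a turn outside -1 to 1 is refused whole. A call with a gripper value outside its range is refused whole. The fingers move at their own pace and stop on an object; FORCE is the grip in N (left out, the last holds). Time passes only in rows, so rows that do not move let the fingers close. It gives the time, the measured TCP pose, the force, the opening and the grip force at its end, in the units of the state.
- arm.observe(): the state, without advancing time (a new reading comes with each control period).
- arm.get_image(name): name is "scene" or "top"; returns the picture (480x640x3 uint8, red, green, blue); there is no depth.
- arm.calibration(name): a dict with "K" (3x3 intrinsics, pixels), "dist" ([k1, k2, p1, p2, k3] as OpenCV has them; the pictures are not rectified), "xyz" and "orientation" of the camera in the world. Camera axes: x right, y up, looking along -z (the intrinsics and any distortion apply to the point x, -y, -z); pixel columns grow to the right and rows downward; lengths in m; the calibration is good to about 2 mm. A picture is of the moment at which its call begins. calibration takes no time and is no camera call.
- arm.sign_off(): hands the job in; it is judged then, once.
The state is a dict: "clock": time; "joints": joint angles; "dq": joint speeds; "joint_efforts": joint torques, N m; "position": TCP position; "ee_rot": TCP orientation; "force": force on the tool from outside, world axes, zero at the start; "ft_torque": the same for the moment, N m; "width": opening from 0.0 (shut) to 1.0 (fully open); "gripper_force": force on a finger pad.
Only numpy, scipy, OpenCV 4.12 (cv2) and the standard library are available. Lean on these libraries where they do the work, as an engineer would, in place of code of your own. Each camera call takes 0.05 s, during which the arm holds its last target. There are 200 camera calls.

### The job

The brass standard stands in the lens caddy, closed in by three measuring lenses: first clear all three lenses to stand upright on the grey mat, then stand the standard in the round dish of the sliding stage and slide the loaded carriage (it has a black knob) until its yellow pointer lies on the red tab, and let go. Then put each lens back upright in the very place in the caddy that it came from. Set everything down gently, neither dropped nor tipped over, and leave the two small rings in the caddy and the little black cap on the mat where they lie.

Things in the scene. Friction and masses are not known exactly. Their poses are not given: they have to be found in the camera images.
- lens_yellow: measuring lens, upright cylinder 43 mm in diameter all the way up, 104 mm tall: black barrel, yellow band round its top 29 mm and yellow rim seen from above; 0.28 kg. Origin: centre of underside, z up. At the start on one of the three flat lens pads of the caddy (described with the standard), 12 mm above the table; the lenses swap pads between starts, so remember its starting place.
- lens_green: measuring lens, upright cylinder 43 mm in diameter all the way up, 98 mm tall: black barrel, green band round its top 29 mm and green rim seen from above; 0.28 kg. Origin: centre of underside, z up. At the start on one of the three flat lens pads of the caddy (described with the standard), 12 mm above the table; the lenses swap pads between starts, so remember its starting place.
- lens_blue: measuring lens, upright cylinder 43 mm in diameter all the way up, 92 mm tall: black barrel, blue band round its top 29 mm and blue rim seen from above; 0.28 kg. Origin: centre of underside, z up. At the start on one of the three flat lens pads of the caddy (described with the standard), 12 mm above the table; the lenses swap pads between starts, so remember its starting place.
- standard: brass post 24 mm in diameter on a black foot 32 mm wide, 5 mm thick; 35 mm tall in all, 0.11 kg. Origin: centre of underside, z up. Stands at the centre of the caddy, a fixed black round plate 184 mm across, flat top 12 mm above the table. Its lens pads lie 58 mm from the centre: one towards the robot, the others left and right, 71 mm from pad to pad.
- carriage: stage carriage. Origin: centre of the floor of its round black dish (48 mm wide inside, rim 4 mm high), 40 mm above the table. Block 100 by 66 mm, grey, top 2 mm below that floor. Black upright knob, 18 mm in diameter, at x = -48 mm, y = 0, grip part 6 to 32 mm above that floor. Slides only along its own y, 140 mm, 1.5 N friction, stays where left; starts near its -y end. Yellow pointer at y = 0.
- index: red tab on the scale bar at the stage's -x side, 12 mm wide along y. Origin: middle of its top, 34 mm above the table; axes parallel to the carriage's, and always farther to +y than the carriage at the start. The pointer is on it when the carriage origin has y = 0 here, give or take 6 mm. The stage's base is fixed, 250 mm along y by 130 mm, end blocks 42 mm high.
- mat: grey padded lens mat with a pale border line, 220 mm along its x, 150 mm along its y, 4 mm thick, fixed. Origin: centre of its underside. Mat and stage lie one left, one right of the caddy and swap sides between starts.
- cap: little black cap, 28 mm in diameter, 9 mm tall, in one corner of the lens mat (mat x about +86 mm, y about +50 mm); to be left alone. Origin: centre of underside.
- ring_steel: small steel ring, 28 mm in diameter, 10 mm tall, on the far part of the caddy plate, about 65 mm from its centre; to be left alone. Origin: centre of underside.
- ring_copper: small copper ring, otherwise like the steel ring, on the other side of the far part of the caddy plate; to be left alone.

How it is judged:
On the way, in this order (a step that is already met when the one before it is completed fails the run):
1. all three lenses stand upright and released on the lens mat, the standard not yet moved (x of lens_yellow in the frame of mat between -0.11 and 0.11 m and y of lens_yellow in the frame of mat between -0.075 and 0.075 m and z of each of lens_yellow, lens_green, lens_blue in the frame of mat below 0.008 m and angle between each of lens_yellow, lens_green, lens_blue's own z axis and vertical below 0.1 rad and contact force between the fingers and lens_yellow below 0.1 N and x of lens_green in the frame of mat between -0.11 and 0.11 m and y of lens_green in the frame of mat between -0.075 and 0.075 m and contact force between the fingers and lens_green below 0.1 N and x of lens_blue in the frame of mat between -0.11 and 0.11 m and y of lens_blue in the frame of mat between -0.075 and 0.075 m and contact force between the fingers and lens_blue below 0.1 N and distance of standard from where it was at the start of the episode below 0.015 m), for 0.2 s.
2. the standard stands released in the dish, the lenses still on the mat (horizontal distance between standard and carriage below 0.01 m and z of standard in the frame of carriage below 0.004 m and angle between each of standard, lens_yellow, lens_green, lens_blue's own z axis and vertical below 0.1 rad and contact force between the fingers and standard below 0.1 N and x of lens_yellow in the frame of mat between -0.11 and 0.11 m and y of lens_yellow in the frame of mat between -0.075 and 0.075 m and z of each of lens_yellow, lens_green, lens_blue in the frame of mat below 0.008 m and contact force between the fingers and lens_yellow below 0.1 N and x of lens_green in the frame of mat between -0.11 and 0.11 m and y of lens_green in the frame of mat between -0.075 and 0.075 m and contact force between the fingers and lens_green below 0.1 N and x of lens_blue in the frame of mat between -0.11 and 0.11 m and y of lens_blue in the frame of mat between -0.075 and 0.075 m and contact force between the fingers and lens_blue below 0.1 N), for 0.2 s.
3. the loaded carriage is at rest and released with its pointer on the red tab, the lenses still on the mat (all of step 2 and y of carriage in the frame of index between -0.006 and 0.006 m and linear speed of carriage below 0.005 m/s and contact force between the fingers and carriage below 0.1 N), for 0.2 s.
At the end, for the whole second after the job is handed in: The standard stands upright (within 0.1 rad) in the dish, within 10 mm of its centre; the carriage is at rest with its pointer on the red tab (within 6 mm of its middle); each lens stands upright (within 0.06 rad), released and at rest, within 12 mm of where it stood at the start (y of carriage in the frame of index between -0.006 and 0.006 m and linear speed of carriage below 0.005 m/s and contact force between the fingers and carriage below 0.1 N and horizontal distance between standard and carriage below 0.01 m and z of standard in the frame of carriage below 0.004 m and angle between standard's own z axis and vertical below 0.1 rad and contact force between the fingers and standard below 0.1 N and distance of each of lens_yellow, lens_green, lens_blue from where it was at the start of the episode below 0.012 m and angle between each of lens_yellow, lens_green, lens_blue's own z axis and vertical below 0.06 rad and linear speed of each of lens_yellow, lens_green, lens_blue, standard below 0.01 m/s and contact force between the fingers and lens_yellow below 0.1 N and contact force between the fingers and lens_green below 0.1 N and contact force between the fingers and lens_blue below 0.1 N); the robot touches nothing.
It fails at once if a lens or the standard is tipped by more than 0.5 rad (angle between any of lens_yellow, lens_green, lens_blue, standard's own z axis and vertical above 0.5 rad).
It fails at once if a lens is dropped (let go in the air more than about 20 mm above its support) ((contact force between lens_yellow and anything else below 0.001 N and height (world z) of lens_yellow above 0.032 m) or (contact force between lens_green and anything else below 0.001 N and height (world z) of lens_green above 0.032 m) or (contact force between lens_blue and anything else below 0.001 N and height (world z) of lens_blue above 0.032 m)).
It fails at once if the standard is dropped (let go in the air more than 20 mm above the dish) (contact force between standard and anything else below 0.001 N and height (world z) of standard above 0.06 m).
It fails at once if a small ring or the cap is moved by more than 20 mm (distance of any of cap, ring_steel, ring_copper from where it was at the start of the episode above 0.02 m).
It also fails if it takes over 138 s, if anything falls off the work surface, if the arm or the gripper's body presses on something with over 40 N, if the wrist force passes 120 N, or if a joint passes its speed limit or range.

## Working session

There is one attempt and no reset: what is moved stays moved. The work goes in short steps, Python scripts to look and compute and a shell command to move; the robot and the scene stay as the last step left them, time stands still between calls to the robot, and variables do not carry over. Pictures are saved under pics/ and viewed, at most 14 in all, crops included, and the job is handed in when it is done.

```bash
mkdir -p pics; ls; python3 - <<'E'
from cell import arm
import cv2
for n in("top","scene"):
    cv2.imwrite(f"pics/{n}0.png",arm.get_image(n)[:,:,::-1]); print(n,arm.calibration(n))
print(arm.observe())
E
```

```text
pics
top {'K': array([[509.94502657,   0.        , 319.34334685],
       [  0.        , 509.94502657, 231.80178273],
       [  0.        ,   0.        ,   1.        ]]), 'dist': array([-0.13653923,  0.        ,  0.        ,  0.        ,  0.        ]), 'xyz': array([0.42538222, 0.00326655, 1.1508864 ]), 'orientation': array([ 0.09800877, -0.11489622, -1.55457129])}
scene {'K': array([[446.83063849,   0.        , 314.45848364],
       [  0.        , 446.83063849, 238.63919623],
       [  0.        ,   0.        ,   1.        ]]), 'dist': array([-0.00641755,  0.        ,  0.        ,  0.        ,  0.        ]), 'xyz': array([ 0.91352583, -0.38841807,  0.73000247]), 'orientation': array([0.65079881, 0.24048124, 0.72023538])}
{'clock': 0.1, 'joints': array([ 1.17741007,  0.43513345,  0.02500501,  1.57402492, -0.01159885,
        1.13401296, -0.07510651]), 'dq': array([-7.44931688e-04, -1.22516122e-03,  8.69725174e-04, -2.79746682e-03,
        2.86793774e-04, -9.65943389e-05, -2.26321739e-04]), 'joint_efforts': array([ 4.59757081e-03, -6.69125748e+01,  9.89601351e-01, -3.15143287e+01,
       -6.02474366e-02,  3.75128200e-02,  3.40740530e-05]), 'position': array([ 0.17898524, -0.5983291 ,  0.22602888]), 'ee_rot': array([-3.10709365e+00, -4.54795185e-01,  5.48215193e-04]), 'force': array([-0.59136178, -0.02515772, -0.39258125]), 'ft_torque': array([0.02248205, 0.02132369, 0.02112472]), 'gripper_force': 0.0, 'width': 0.998655767247607}
```

View pics/top0.png

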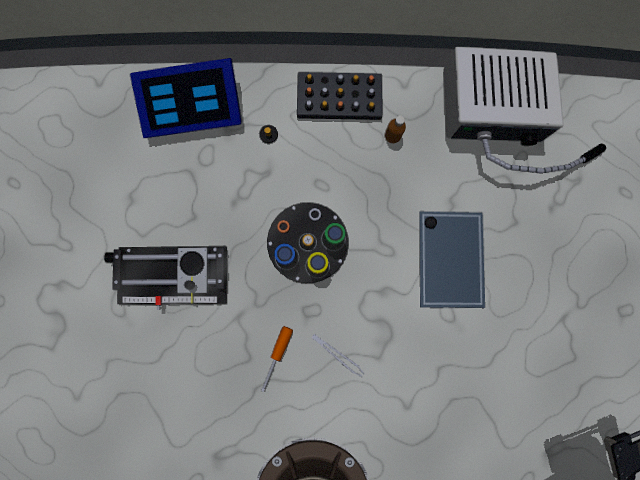

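View pics/scene0.png

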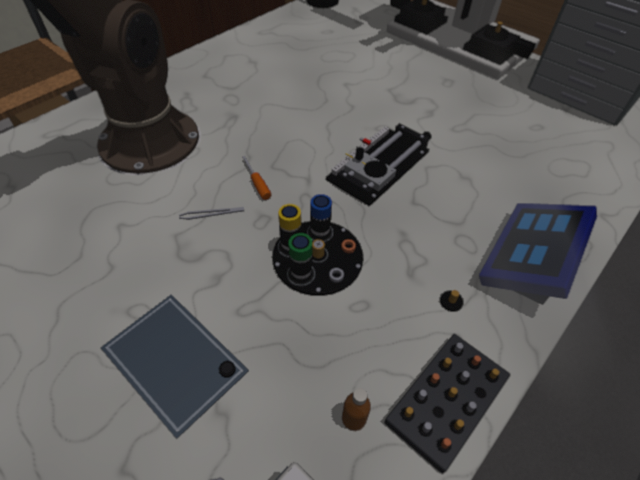

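The top view shows the caddy around (308,243), with blue left, yellow nearest the robot and green right. The stage is on the left at (165,275) and the mat on the right at (452,260). I'll enlarge these.

```bash
cat > h.py <<'E'
import numpy as np, cv2
from scipy.spatial.transform import Rotation as R
from cell import arm
C=arm.calibration
def px2w(n,uv,z):
    c=C(n); p=cv2.undistortPoints(np.array(uv,float).reshape(-1,1,2),c["K"],c["dist"]).reshape(-1,2)
    d=np.c_[p[:,0],-p[:,1],-np.ones(len(p))]@R.from_rotvec(c["orientation"]).as_matrix().T
    return c["xyz"]+d*((np.array(z)-c["xyz"][2])/d[:,2])[:,None]
def w2px(n,P):
    c=C(n); q=(np.atleast_2d(P)-c["xyz"])@R.from_rotvec(c["orientation"]).as_matrix()
    return cv2.projectPoints(q*[1,-1,-1],np.zeros(3),np.zeros(3),c["K"],c["dist"])[0].reshape(-1,2)
def crop(n,x0,y0,w,h,s,f):
    im=arm.get_image(n)[y0:y0+h,x0:x0+w,::-1]
    im=cv2.resize(im,None,fx=s,fy=s,interpolation=cv2.INTER_CUBIC)
    im=np.clip(im.astype(float)*1.3,0,255).astype(np.uint8)
    for k in range(0,w,10): cv2.putText(im,str(x0+k),(k*s,8),0,.3,(0,255,255),1); im[10:16,k*s]=(0,255,255)
    for k in range(10,h,10): cv2.putText(im,str(y0+k),(0,k*s+3),0,.3,(0,255,255),1); im[k*s,22:30]=(0,255,255)
    cv2.imwrite(f"pics/{f}.png",im)
def st():
    o=arm.observe(); print({k:np.round(o[k],3) for k in("clock","position","ee_rot","force","width","gripper_force")})
E
python3 - <<'E'
from h import *
crop("top",262,198,92,92,6,"cad"); crop("top",100,240,132,74,6,"stage")
E
```

```text
(no output)
```

View pics/cad.png

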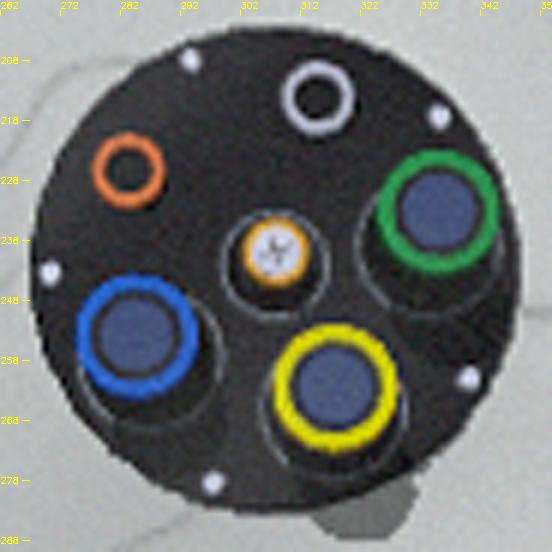

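View pics/stage.png

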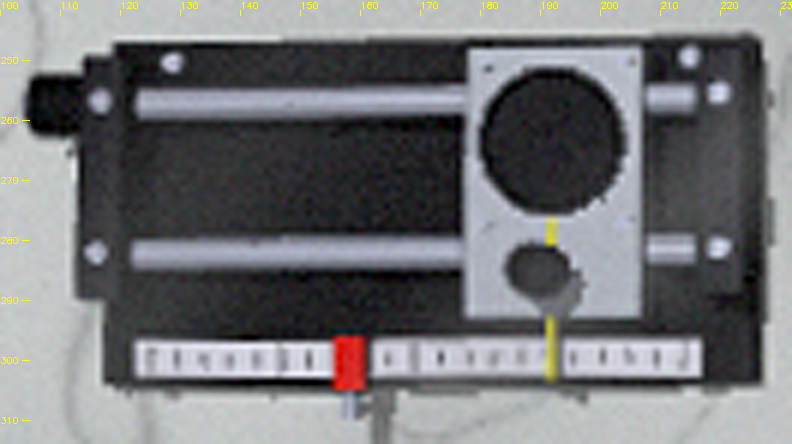

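```bash
python3 - <<'E'
from h import *
n=["green","blue","yellow","std","caddy","copper","steel","dish","point","tab","knobtop","m1","m2","m3","m4","cap","tabB_pt"]
uv=[(334.8,233.2),(284.8,254),(318,262.5),(308,240.3),(307.8,243),(283.5,226.5),(314.8,214.2),(192,263.7),(191.8,299.7),(158.2,300.5),(189.7,284.8),(419,212),(482,212),(484,307),(420,307),(431,222),(191.8,277)]
z=[.110,.104,.116,.047,.012,.022,.022,.044,.034,.034,.072,.004,.004,.004,.004,.013,.038]
P=px2w("top",np.array(uv)-.4,z)
D=dict(zip(n,P))
for k in n: print(k,D[k].round(4), (D[k]-D["caddy"])[:2].round(4),round(np.hypot(*(D[k]-D["caddy"])[:2]),4))
for a,b in(("green","yellow"),("blue","yellow"),("m1","m2"),("m1","m4"),("dish","knobtop")): print(a,b,np.hypot(*(D[a]-D[b])[:2]))
v=D["point"]-D["knobtop"];print(D["dish"]-D["knobtop"],(D["tab"]-D["point"]),np.mean(P[11:15],0))
E
```

```text
green [ 0.5661 -0.0381  0.11  ] [ 0.0098 -0.0566] 0.0575
blue [0.5222 0.0643 0.104 ] [-0.0341  0.0458] 0.0571
yellow [ 0.5047 -0.0042  0.116 ] [-0.0515 -0.0227] 0.0563
std [0.5581 0.0177 0.047 ] [ 0.0019 -0.0008] 0.0021
caddy [0.5562 0.0185 0.012 ] [0. 0.] 0.0
copper [0.5914 0.0733 0.022 ] [0.0352 0.0548] 0.0652
steel [0.6204 0.0037 0.022 ] [ 0.0641 -0.0148] 0.0658
dish [0.5032 0.2707 0.044 ] [-0.053   0.2522] 0.2577
point [0.4249 0.2704 0.034 ] [-0.1313  0.2519] 0.284
tab [0.4214 0.3455 0.034 ] [-0.1348  0.327 ] 0.3537
knobtop [0.4563 0.267  0.072 ] [-0.0999  0.2485] 0.2679
m1 [ 0.6324 -0.2358  0.004 ] [ 0.0762 -0.2543] 0.2655
m2 [ 0.635  -0.3847  0.004 ] [ 0.0788 -0.4032] 0.4109
m3 [ 0.416  -0.3837  0.004 ] [-0.1403 -0.4022] 0.426
m4 [ 0.4157 -0.2357  0.004 ] [-0.1406 -0.2543] 0.2905
cap [ 0.6081 -0.2613  0.013 ] [ 0.0519 -0.2798] 0.2846
tabB_pt [0.4744 0.2714 0.038 ] [-0.0818  0.2528] 0.2658
green yellow 0.07011633342681949
blue yellow 0.0707395286622326
m1 m2 0.14893044933668492
m1 m4 0.21670882525303645
dish knobtop 0.047044817609752716
[ 0.0469028   0.00365265 -0.028     ] [-0.00352166  0.0751      0.        ] [ 0.52475722 -0.30999703  0.004     ]
```

The measurements fit the given sizes: pads are about 57 mm out, pad-to-pad about 70 mm, and the mat is 149 × 217 mm. The current yaw puts the closing line at about 107°, which clears the neighbouring lenses. I'll move above green first.

```bash
cat >> h.py <<'E'
def go(*targets):
    o=arm.observe(); st(); M=R.from_rotvec(o["ee_rot"]).as_matrix(); p=o["position"]
    print("tilt,closing line deg",M[:,2].round(3),np.degrees(np.arctan2(M[1,1],M[0,1])).round(1))
    for t in targets:
        d=M.T@(np.array(t)-p)/.3; print(t,"units",d.round(4)," mm",round(np.linalg.norm(d)*300,1)); p=np.array(t)
E
python3 -c "
from h import *
go((.566,-.038,.2),(.566,-.038,.065))"
```

```text
{'clock': np.float64(0.2), 'position': array([ 0.179, -0.598,  0.226]), 'ee_rot': array([-3.108, -0.455,  0.   ]), 'force': array([ 0.094, -0.866,  0.43 ]), 'width': np.float64(0.998), 'gripper_force': np.float64(0.0)}
tilt,closing line deg [-0.     0.001 -1.   ] -73.3
(0.566, -0.038, 0.2) units [ 1.7712 -1.4202  0.0887]  mm 681.6
(0.566, -0.038, 0.065) units [0.0e+00 4.0e-04 4.5e-01]  mm 135.0
```

```bash
python3 -m pendant '{"slide":[[0.0886,-0.071,0.0044],[0.0886,-0.071,0.0044],[0.0886,-0.071,0.0044],[0.0886,-0.071,0.0044],[0.0886,-0.071,0.0044],[0.0886,-0.071,0.0044],[0.0886,-0.071,0.0044],[0.0886,-0.071,0.0044],[0.0886,-0.071,0.0044],[0.0886,-0.071,0.0044]],"dr":[[0,0,0],[0,0,0],[0,0,0],[0,0,0],[0,0,0],[0,0,0],[0,0,0],[0,0,0],[0,0,0],[0,0,0]],"claw":[0.75,0.75,0.75,0.75,0.75,0.75,0.75,0.75,0.75,0.75]}' 20
python3 -m pendant '{"slide":[[0.0886,-0.071,0.0044],[0.0886,-0.071,0.0044],[0.0886,-0.071,0.0044],[0.0886,-0.071,0.0044],[0.0886,-0.071,0.0044],[0.0886,-0.071,0.0044],[0.0886,-0.071,0.0044],[0.0886,-0.071,0.0044],[0.0886,-0.071,0.0044],[0.0886,-0.071,0.0044]],"dr":[[0,0,0],[0,0,0],[0,0,0],[0,0,0],[0,0,0],[0,0,0],[0,0,0],[0,0,0],[0,0,0],[0,0,0]],"claw":[0.75,0.75,0.75,0.75,0.75,0.75,0.75,0.75,0.75,0.75]}'
python3 -m pendant '{"slide":[[0,0,0],[0,0,0],[0,0,0]],"dr":[[0,0,0],[0,0,0],[0,0,0]],"claw":[0.75,0.75,0.75]}'
python3 -c "
from h import *
go((.566,-.038,.15),(.566,-.038,.065)); crop('scene',220,100,200,200,3,'a1')"
```

```text
clock: 1.2
position: [0.3733, -0.3173, 0.2135]
ee_rot: [3.108, 0.455, 0.0]
force: [-0.2, -0.4, -1.3]
width: 0.749
gripper_force: 0.0
clock: 2.2
position: [0.5669, -0.0372, 0.2001]
ee_rot: [3.108, 0.455, -0.0]
force: [0.7, -0.5, 0.5]
width: 0.749
gripper_force: 0.0
clock: 2.5
position: [0.5658, -0.0395, 0.2001]
ee_rot: [3.108, 0.453, -0.001]
force: [-0.6, -0.3, -0.4]
width: 0.751
gripper_force: 0.0
{'clock': np.float64(2.5), 'position': array([ 0.566, -0.039,  0.2  ]), 'ee_rot': array([ 3.108e+00,  4.530e-01, -1.000e-03]), 'force': array([-0.575, -0.336, -0.362]), 'width': np.float64(0.751), 'gripper_force': np.float64(0.0)}
tilt,closing line deg [-0.001 -0.001 -1.   ] -73.4
(0.566, -0.038, 0.15) units [ 0.0022 -0.0046  0.167 ]  mm 50.1
(0.566, -0.038, 0.065) units [ 3.000e-04 -1.000e-04  2.833e-01]  mm 85.0
```

```bash
python3 -m pendant '{"slide":[[0.002,-0.004,0.05],[0,0,0.06],[0,0,0.06],[0,0,0.06],[0,0,0.06],[0,0,0.06],[0,0,0.05],[0,0,0.03],[0,0,0.02],[0,0,0]],"dr":[[0,0,0],[0,0,0],[0,0,0],[0,0,0],[0,0,0],[0,0,0],[0,0,0],[0,0,0],[0,0,0],[0,0,0]],"claw":[0.75,0.75,0.75,0.75,0.75,0.75,0.75,0.75,0.75,0.75]}'
python3 -m pendant '{"slide":[[0,0,0],[0,0,0],[0,0,0],[0,0,0],[0,0,0],[0,0,0]],"dr":[[0,0,0],[0,0,0],[0,0,0],[0,0,0],[0,0,0],[0,0,0]],"claw":[0.6,0.55,0.5,0.45,0.4,0.4]}' 20
python3 -c "
from h import *
go(); crop('scene',220,130,180,180,3,'a1')"
```

```text
clock: 3.55
position: [0.5663, -0.0374, 0.065]
ee_rot: [3.109, 0.454, -0.001]
force: [-0.4, -0.4, 0.8]
width: 0.746
gripper_force: 0.0
clock: 4.15
position: [0.567, -0.0372, 0.0657]
ee_rot: [3.108, 0.455, 0.001]
force: [-0.5, -0.6, 4.5]
width: 0.466
gripper_force: 20.0
{'clock': np.float64(4.15), 'position': array([ 0.567, -0.037,  0.066]), 'ee_rot': array([3.108e+00, 4.550e-01, 1.000e-03]), 'force': array([-0.512, -0.576,  4.491]), 'width': np.float64(0.466), 'gripper_force': np.float64(19.976)}
tilt,closing line deg [ 0.001 -0.    -1.   ] -73.4
```

View pics/a1.png

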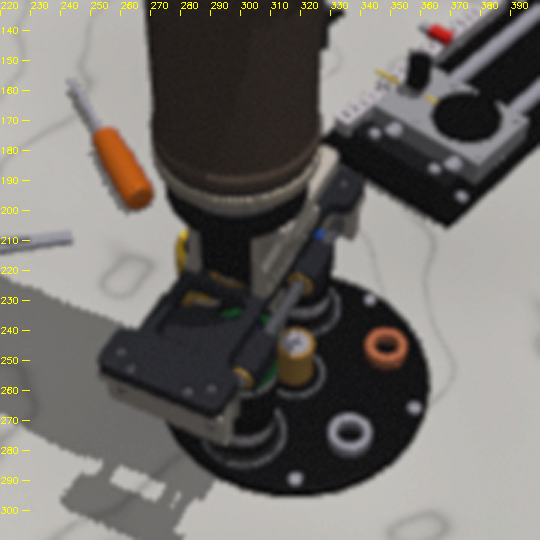

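Green is gripped (width 43 mm, 20 N). I'll lift it and carry it to the mat.

```bash
python3 -m pendant '{"slide":[[0,0,-0.02],[0,0,-0.05],[0,0,-0.06],[0,0,-0.06],[0,0,-0.06],[0,0,-0.04],[0,0,0]],"dr":[[0,0,0],[0,0,0],[0,0,0],[0,0,0],[0,0,0],[0,0,0],[0,0,0]],"claw":[0.4,0.4,0.4,0.4,0.4,0.4,0.4]}'
python3 -c "
from h import *
go((.585,-.31,.15),(.585,-.31,.0575))"
```

```text
clock: 4.9
position: [0.5673, -0.0368, 0.1537]
ee_rot: [3.108, 0.455, 0.003]
force: [0.7, 0.5, -3.3]
width: 0.466
gripper_force: 20.0
{'clock': np.float64(4.9), 'position': array([ 0.567, -0.037,  0.154]), 'ee_rot': array([3.108e+00, 4.550e-01, 3.000e-03]), 'force': array([ 0.721,  0.456, -3.297]), 'width': np.float64(0.466), 'gripper_force': np.float64(19.965)}
tilt,closing line deg [ 0.002  0.    -1.   ] -73.3
(0.585, -0.31, 0.15) units [-0.2046  0.8895  0.0124]  mm 273.8
(0.585, -0.31, 0.0575) units [-7.000e-04 -2.000e-04  3.083e-01]  mm 92.5
```

```bash
python3 -m pendant '{"slide":[[-0.01,0.05,0],[-0.025,0.1,0],[-0.025,0.11,0],[-0.025,0.11,0],[-0.025,0.11,0],[-0.025,0.11,0],[-0.025,0.11,0],[-0.025,0.1,0],[-0.02,0.06,0],[0,0.03,0]],"dr":[[0,0,0],[0,0,0],[0,0,0],[0,0,0],[0,0,0],[0,0,0],[0,0,0],[0,0,0],[0,0,0],[0,0,0]],"claw":[0.4,0.4,0.4,0.4,0.4,0.4,0.4,0.4,0.4,0.4]}'
python3 -m pendant '{"slide":[[0,0,0.03],[0,0,0.06],[0,0,0.06],[0,0,0.06],[0,0,0.05],[0,0,0.03],[0,0,0.01],[0,0,0]],"dr":[[0,0,0],[0,0,0],[0,0,0],[0,0,0],[0,0,0],[0,0,0],[0,0,0],[0,0,0]],"claw":[0.4,0.4,0.4,0.4,0.4,0.4,0.4,0.4]}'
python3 -c "
from h import *
go((.585,-.31,.0575))"
```

```text
clock: 5.9
position: [0.5824, -0.3134, 0.151]
ee_rot: [-3.109, -0.45, 0.004]
force: [0.1, 0.2, -2.8]
width: 0.465
gripper_force: 20.0
clock: 6.7
position: [0.5843, -0.3099, 0.0622]
ee_rot: [-3.108, -0.456, 0.0]
force: [-0.1, 0.5, -2.7]
width: 0.466
gripper_force: 20.0
{'clock': np.float64(6.7), 'position': array([ 0.584, -0.31 ,  0.062]), 'ee_rot': array([-3.108, -0.456,  0.   ]), 'force': array([-0.134,  0.528, -2.713]), 'width': np.float64(0.466), 'gripper_force': np.float64(19.965)}
tilt,closing line deg [-0.  0. -1.] -73.3
(0.585, -0.31, 0.0575) units [0.0021 0.0009 0.0155]  mm 4.7
```

```bash
python3 -m pendant '{"slide":[[0,0,0.005],[0,0,0.005],[0,0,0.004],[0,0,0.002],[0,0,0]],"dr":[[0,0,0],[0,0,0],[0,0,0],[0,0,0],[0,0,0]],"claw":[0.4,0.4,0.4,0.4,0.4]}'
python3 -m pendant '{"slide":[[0,0,0],[0,0,0],[0,0,0],[0,0,0]],"dr":[[0,0,0],[0,0,0],[0,0,0],[0,0,0]],"claw":[0.5,0.6,0.75,0.75]}'
python3 -m pendant '{"slide":[[0,0,-0.05],[0,0,-0.1],[0,0,-0.1],[0,0,-0.1],[0,0,-0.1],[0,0,0]],"dr":[[0,0,0],[0,0,0],[0,0,0],[0,0,0],[0,0,0],[0,0,0]],"claw":[0.75,0.75,0.75,0.75,0.75,0.75]}'
python3 -c "
from h import *
go((.5047,-.0042,.19),(.5047,-.0042,.065))"
```

```text
clock: 7.2
position: [0.5844, -0.3105, 0.0578]
ee_rot: [3.108, 0.455, 0.001]
force: [-0.6, 0.8, -0.8]
width: 0.469
gripper_force: 20.0
clock: 7.6
position: [0.5844, -0.3104, 0.0577]
ee_rot: [3.108, 0.455, 0.001]
force: [-0.4, 0.2, 0.6]
width: 0.707
gripper_force: 0.0
clock: 8.2
position: [0.5868, -0.3113, 0.1988]
ee_rot: [3.104, 0.454, 0.012]
force: [0.0, -0.2, 0.5]
width: 0.748
gripper_force: 0.0
{'clock': np.float64(8.2), 'position': array([ 0.587, -0.311,  0.199]), 'ee_rot': array([3.104, 0.454, 0.012]), 'force': array([ 0.033, -0.178,  0.512]), 'width': np.float64(0.748), 'gripper_force': np.float64(0.0)}
tilt,closing line deg [ 0.008 -0.003 -1.   ] -73.3
(0.5047, -0.0042, 0.19) units [ 0.031  -1.0592  0.0234]  mm 318.0
(0.5047, -0.0042, 0.065) units [-0.0028 -0.0024  0.4167]  mm 125.0
```

```bash
python3 -m pendant '{"slide":[[0.004,-0.06,0],[0.004,-0.12,0],[0.004,-0.13,0],[0.004,-0.13,0],[0.004,-0.13,0],[0.004,-0.13,0],[0.004,-0.13,0],[0.004,-0.12,0],[0.002,-0.07,0],[0.002,-0.04,0]],"dr":[[0,0,0],[0,0,0],[0,0,0],[0,0,0],[0,0,0],[0,0,0],[0,0,0],[0,0,0],[0,0,0],[0,0,0]],"claw":[0.75,0.75,0.75,0.75,0.75,0.75,0.75,0.75,0.75,0.75]}'
python3 -m pendant '{"slide":[[0,0,0],[0,0,0],[0,0,0]],"dr":[[0,0,0],[0,0,0],[0,0,0]],"claw":[0.75,0.75,0.75]}'
python3 -c "
from h import *
go((.5047,-.0042,.19),(.5047,-.0042,.065))"
```

```text
clock: 9.2
position: [0.5028, -0.0005, 0.1931]
ee_rot: [-3.108, -0.459, -0.001]
force: [0.0, -0.7, 0.6]
width: 0.748
gripper_force: 0.0
clock: 9.5
position: [0.5038, -0.0043, 0.1924]
ee_rot: [3.108, 0.451, -0.0]
force: [0.5, -0.8, 0.2]
width: 0.75
gripper_force: 0.0
{'clock': np.float64(9.5), 'position': array([ 0.504, -0.004,  0.192]), 'ee_rot': array([ 3.108,  0.451, -0.   ]), 'force': array([ 0.46 , -0.768,  0.17 ]), 'width': np.float64(0.75), 'gripper_force': np.float64(0.0)}
tilt,closing line deg [-0.    -0.001 -1.   ] -73.5
(0.5047, -0.0042, 0.19) units [0.0031 0.0006 0.0082]  mm 2.6
(0.5047, -0.0042, 0.065) units [ 1.000e-04 -2.000e-04  4.167e-01]  mm 125.0
```

```bash
python3 -m pendant '{"slide":[[0.003,0,0.045],[0,0,0.06],[0,0,0.06],[0,0,0.06],[0,0,0.06],[0,0,0.06],[0,0,0.04],[0,0,0.03],[0,0,0.01],[0,0,0]],"dr":[[0,0,0],[0,0,0],[0,0,0],[0,0,0],[0,0,0],[0,0,0],[0,0,0],[0,0,0],[0,0,0],[0,0,0]],"claw":[0.75,0.75,0.75,0.75,0.75,0.75,0.75,0.75,0.75,0.75]}'
python3 -m pendant '{"slide":[[0,0,0],[0,0,0],[0,0,0],[0,0,0],[0,0,0],[0,0,0]],"dr":[[0,0,0],[0,0,0],[0,0,0],[0,0,0],[0,0,0],[0,0,0]],"claw":[0.6,0.55,0.5,0.45,0.4,0.4]}' 20
python3 -m pendant '{"slide":[[0,0,-0.02],[0,0,-0.05],[0,0,-0.06],[0,0,-0.06],[0,0,-0.06],[0,0,-0.04],[0,0,0]],"dr":[[0,0,0],[0,0,0],[0,0,0],[0,0,0],[0,0,0],[0,0,0],[0,0,0]],"claw":[0.4,0.4,0.4,0.4,0.4,0.4,0.4]}'
python3 -c "
from h import *
go((.515,-.31,.15),(.515,-.31,.0575))"
```

```text
clock: 10.5
position: [0.5043, -0.0026, 0.0649]
ee_rot: [3.108, 0.455, -0.0]
force: [-1.1, -0.5, 0.4]
width: 0.746
gripper_force: 0.0
clock: 11.1
position: [0.5046, -0.0026, 0.0653]
ee_rot: [3.108, 0.455, 0.001]
force: [-0.1, -1.9, 4.0]
width: 0.467
gripper_force: 19.9
clock: 11.8
position: [0.505, -0.0022, 0.1534]
ee_rot: [3.108, 0.455, 0.004]
force: [-0.9, -0.5, -2.8]
width: 0.47
gripper_force: 19.9
{'clock': np.float64(11.8), 'position': array([ 0.505, -0.002,  0.153]), 'ee_rot': array([3.108, 0.455, 0.004]), 'force': array([-0.862, -0.497, -2.757]), 'width': np.float64(0.47), 'gripper_force': np.float64(19.94)}
tilt,closing line deg [ 0.002  0.    -1.   ] -73.3
(0.515, -0.31, 0.15) units [-0.2622  0.9926  0.0112]  mm 308.0
(0.515, -0.31, 0.0575) units [-7.000e-04 -2.000e-04  3.083e-01]  mm 92.5
```

```bash
python3 -m pendant '{"slide":[[-0.02,0.06,0],[-0.03,0.11,0],[-0.03,0.12,0],[-0.03,0.12,0],[-0.03,0.12,0],[-0.03,0.12,0],[-0.03,0.12,0],[-0.03,0.11,0],[-0.02,0.07,0],[-0.01,0.04,0]],"dr":[[0,0,0],[0,0,0],[0,0,0],[0,0,0],[0,0,0],[0,0,0],[0,0,0],[0,0,0],[0,0,0],[0,0,0]],"claw":[0.4,0.4,0.4,0.4,0.4,0.4,0.4,0.4,0.4,0.4]}'
python3 -m pendant '{"slide":[[0,0,0.03],[0,0,0.06],[0,0,0.06],[0,0,0.06],[0,0,0.05],[0,0,0.03],[0,0,0.01],[0,0,0.005],[0,0,0.005],[0,0,0]],"dr":[[0,0,0],[0,0,0],[0,0,0],[0,0,0],[0,0,0],[0,0,0],[0,0,0],[0,0,0],[0,0,0],[0,0,0]],"claw":[0.4,0.4,0.4,0.4,0.4,0.4,0.4,0.4,0.4,0.4]}'
python3 -m pendant '{"slide":[[0,0,0.002],[0,0,0.002],[0,0,0]],"dr":[[0,0,0],[0,0,0],[0,0,0]],"claw":[0.4,0.4,0.4]}'
```

```text
clock: 12.8
position: [0.5134, -0.3116, 0.1506]
ee_rot: [-3.109, -0.451, 0.003]
force: [-0.2, -0.6, -2.9]
width: 0.469
gripper_force: 19.9
clock: 13.8
position: [0.515, -0.3093, 0.0594]
ee_rot: [3.108, 0.455, 0.001]
force: [-0.2, 0.6, -3.1]
width: 0.467
gripper_force: 19.9
clock: 14.1
position: [0.5147, -0.3094, 0.058]
ee_rot: [3.108, 0.455, 0.0]
force: [-0.7, 0.7, -1.9]
width: 0.462
gripper_force: 19.9
```

```bash
python3 -m pendant '{"slide":[[0,0,0.003],[0,0,0],[0,0,0],[0,0,0],[0,0,0],[0,0,-0.05],[0,0,-0.1],[0,0,-0.1],[0,0,-0.1],[0,0,-0.1]],"dr":[[0,0,0],[0,0,0],[0,0,0],[0,0,0],[0,0,0],[0,0,0],[0,0,0],[0,0,0],[0,0,0],[0,0,0]],"claw":[0.4,0.5,0.6,0.75,0.75,0.75,0.75,0.75,0.75,0.75]}'
python3 -m pendant '{"slide":[[0.02,-0.06,0],[0.04,-0.12,0],[0.045,-0.14,0],[0.045,-0.14,0],[0.045,-0.14,0],[0.045,-0.14,0],[0.045,-0.14,0],[0.045,-0.14,0],[0.03,-0.1,0],[0.02,-0.06,0]],"dr":[[0,0,0],[0,0,0],[0,0,0],[0,0,0],[0,0,0],[0,0,0],[0,0,0],[0,0,0],[0,0,0],[0,0,0]],"claw":[0.75,0.75,0.75,0.75,0.75,0.75,0.75,0.75,0.75,0.75]}'
python3 -m pendant '{"slide":[[0,0,0],[0,0,0],[0,0,0]],"dr":[[0,0,0],[0,0,0],[0,0,0]],"claw":[0.75,0.75,0.75]}'
python3 -c "
from h import *
go((.5222,.0643,.19),(.5222,.0643,.065))"
```

```text
clock: 15.1
position: [0.5147, -0.3092, 0.1945]
ee_rot: [3.108, 0.455, 0.001]
force: [0.5, -0.2, -0.6]
width: 0.749
gripper_force: 0.0
clock: 16.1
position: [0.5221, 0.0661, 0.1933]
ee_rot: [-3.107, -0.461, -0.002]
force: [0.5, -0.0, -0.2]
width: 0.751
gripper_force: 0.0
clock: 16.4
position: [0.5225, 0.061, 0.1923]
ee_rot: [3.108, 0.452, 0.0]
force: [0.3, -0.7, -0.3]
width: 0.752
gripper_force: 0.0
{'clock': np.float64(16.4), 'position': array([0.523, 0.061, 0.192]), 'ee_rot': array([3.108, 0.452, 0.   ]), 'force': array([ 0.298, -0.722, -0.325]), 'width': np.float64(0.752), 'gripper_force': np.float64(0.0)}
tilt,closing line deg [ 0.    -0.001 -1.   ] -73.4
(0.5222, 0.0643, 0.19) units [ 0.002  -0.0108  0.0076]  mm 4.0
(0.5222, 0.0643, 0.065) units [-0.000e+00 -4.000e-04  4.167e-01]  mm 125.0
```

```bash
python3 -m pendant '{"slide":[[0.002,-0.007,0.045],[0,0,0.06],[0,0,0.06],[0,0,0.06],[0,0,0.06],[0,0,0.06],[0,0,0.04],[0,0,0.03],[0,0,0.01],[0,0,0]],"dr":[[0,0,0],[0,0,0],[0,0,0],[0,0,0],[0,0,0],[0,0,0],[0,0,0],[0,0,0],[0,0,0],[0,0,0]],"claw":[0.75,0.75,0.75,0.75,0.75,0.75,0.75,0.75,0.75,0.75]}'
python3 -m pendant '{"slide":[[0,0,0],[0,0,0],[0,0,0],[0,0,0],[0,0,0],[0,0,0]],"dr":[[0,0,0],[0,0,0],[0,0,0],[0,0,0],[0,0,0],[0,0,0]],"claw":[0.6,0.55,0.5,0.45,0.4,0.4]}' 20
python3 -m pendant '{"slide":[[0,0,-0.02],[0,0,-0.05],[0,0,-0.06],[0,0,-0.06],[0,0,-0.06],[0,0,-0.04],[0,0,0]],"dr":[[0,0,0],[0,0,0],[0,0,0],[0,0,0],[0,0,0],[0,0,0],[0,0,0]],"claw":[0.4,0.4,0.4,0.4,0.4,0.4,0.4]}'
python3 -c "
from h import *
go((.445,-.31,.15),(.445,-.31,.0575))"
```

```text
clock: 17.4
position: [0.5224, 0.0646, 0.0642]
ee_rot: [3.108, 0.455, -0.001]
force: [-0.4, 0.1, 0.7]
width: 0.748
gripper_force: 0.0
clock: 18.0
position: [0.5227, 0.0647, 0.0647]
ee_rot: [3.108, 0.455, 0.001]
force: [-0.3, -0.7, 4.3]
width: 0.461
gripper_force: 20.0
clock: 18.7
position: [0.5232, 0.065, 0.1529]
ee_rot: [3.108, 0.455, 0.004]
force: [0.9, -0.2, -2.2]
width: 0.462
gripper_force: 20.0
{'clock': np.float64(18.7), 'position': array([0.523, 0.065, 0.153]), 'ee_rot': array([3.108, 0.455, 0.004]), 'force': array([ 0.85 , -0.157, -2.248]), 'width': np.float64(0.462), 'gripper_force': np.float64(19.998)}
tilt,closing line deg [ 0.002  0.    -1.   ] -73.3
(0.445, -0.31, 0.15) units [-0.608   1.1227  0.0085]  mm 383.0
(0.445, -0.31, 0.0575) units [-8.000e-04 -1.000e-04  3.083e-01]  mm 92.5
```

```bash
python3 -m pendant '{"slide":[[-0.03,0.05,0],[-0.05,0.1,0],[-0.06,0.12,0],[-0.06,0.12,0],[-0.06,0.12,0],[-0.06,0.12,0],[-0.06,0.12,0],[-0.06,0.12,0],[-0.06,0.1,0],[-0.05,0.08,0]],"dr":[[0,0,0],[0,0,0],[0,0,0],[0,0,0],[0,0,0],[0,0,0],[0,0,0],[0,0,0],[0,0,0],[0,0,0]],"claw":[0.4,0.4,0.4,0.4,0.4,0.4,0.4,0.4,0.4,0.4]}'
python3 -m pendant '{"slide":[[-0.04,0.05,0],[-0.018,0.02,0],[0,0,0],[0,0,0.04],[0,0,0.06],[0,0,0.06],[0,0,0.06],[0,0,0.04],[0,0,0.03],[0,0,0.01]],"dr":[[0,0,0],[0,0,0],[0,0,0],[0,0,0],[0,0,0],[0,0,0],[0,0,0],[0,0,0],[0,0,0],[0,0,0]],"claw":[0.4,0.4,0.4,0.4,0.4,0.4,0.4,0.4,0.4,0.4]}'
python3 -m pendant '{"slide":[[0,0,0.005],[0,0,0.005],[0,0,0.003],[0,0,0.003],[0,0,0.002],[0,0,0]],"dr":[[0,0,0],[0,0,0],[0,0,0],[0,0,0],[0,0,0],[0,0,0]],"claw":[0.4,0.4,0.4,0.4,0.4,0.4]}'
```

```text
clock: 19.7
position: [0.4531, -0.2866, 0.1503]
ee_rot: [-3.108, -0.452, 0.003]
force: [0.1, 0.4, -1.8]
width: 0.467
gripper_force: 20.0
clock: 20.7
position: [0.4439, -0.3085, 0.0604]
ee_rot: [-3.107, -0.457, 0.001]
force: [-0.2, -0.4, -3.7]
width: 0.465
gripper_force: 20.0
clock: 21.3
position: [0.4442, -0.3097, 0.0567]
ee_rot: [3.108, 0.455, 0.001]
force: [-0.1, -0.2, 4.6]
width: 0.466
gripper_force: 20.0
```

```bash
python3 -m pendant '{"slide":[[0,0,0],[0,0,0],[0,0,0],[0,0,0],[0,0,-0.05],[0,0,-0.1],[0,0,-0.1],[0,0,-0.1],[0,0,-0.1],[0,0,0]],"dr":[[0,0,0],[0,0,0],[0,0,0],[0,0,0],[0,0,0],[0,0,0],[0,0,0],[0,0,0],[0,0,0],[0,0,0]],"claw":[0.5,0.6,0.75,0.75,0.75,0.75,0.75,0.75,0.75,0.75]}'
python3 -m pendant '{"slide":[[0.05,-0.06,0],[0.065,-0.09,0],[0.07,-0.1,0],[0.07,-0.1,0],[0.07,-0.1,0],[0.07,-0.1,0],[0.07,-0.1,0],[0.07,-0.1,0],[0.06,-0.08,0],[0.04,-0.06,0]],"dr":[[0,0,0],[0,0,0],[0,0,0],[0,0,0],[0,0,0],[0,0,0],[0,0,0],[0,0,0],[0,0,0],[0,0,0]],"claw":[0.75,0.75,0.75,0.75,0.75,0.75,0.75,0.75,0.75,0.75]}'
python3 -m pendant '{"slide":[[0.03,-0.04,0],[0,0,0],[0,0,0],[0,0,0]],"dr":[[0,0,0],[0,0,0],[0,0,0],[0,0,0]],"claw":[0.75,0.75,0.75,0.75]}'
python3 -c "
from h import *
go((.558,.0177,.19),(.558,.0177,.026)); crop('scene',90,180,280,260,2,'b1')"
```

```text
clock: 22.3
position: [0.4461, -0.3105, 0.1951]
ee_rot: [3.104, 0.454, 0.008]
force: [0.8, -0.3, -0.8]
width: 0.751
gripper_force: 0.0
clock: 23.3
position: [0.5502, 0.0035, 0.1904]
ee_rot: [-3.107, -0.458, 0.0]
force: [0.7, 0.5, 0.0]
width: 0.745
gripper_force: 0.0
clock: 23.7
position: [0.5548, 0.0132, 0.1908]
ee_rot: [3.108, 0.452, -0.001]
force: [-0.7, -0.7, 0.7]
width: 0.751
gripper_force: 0.0
{'clock': np.float64(23.7), 'position': array([0.555, 0.013, 0.191]), 'ee_rot': array([ 3.108e+00,  4.520e-01, -1.000e-03]), 'force': array([-0.727, -0.723,  0.689]), 'width': np.float64(0.751), 'gripper_force': np.float64(0.0)}
tilt,closing line deg [-0.001 -0.001 -1.   ] -73.5
(0.558, 0.0177, 0.19) units [ 0.0146 -0.0112  0.0026]  mm 5.6
(0.558, 0.0177, 0.026) units [ 4.000e-04 -4.000e-04  5.467e-01]  mm 164.0
```

View pics/b1.png

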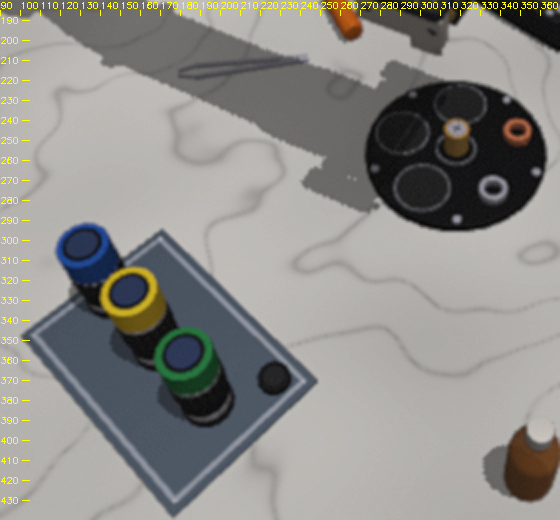

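All three lenses stand upright on the mat and the cap is untouched. The standard stands alone in the caddy, at about (319,248). I'll grasp it now.

```bash
python3 -m pendant '{"slide":[[0.012,-0.009,0.05],[0,0,0.07],[0,0,0.08],[0,0,0.08],[0,0,0.08],[0,0,0.08],[0,0,0.06],[0,0,0.03],[0,0,0.02],[0,0,0]],"dr":[[0,0,0],[0,0,0],[0,0,0],[0,0,0],[0,0,0],[0,0,0],[0,0,0],[0,0,0],[0,0,0],[0,0,0]],"claw":[0.55,0.55,0.55,0.55,0.55,0.55,0.55,0.55,0.55,0.55]}'
python3 -m pendant '{"slide":[[0,0,0.009],[0,0,0.008],[0,0,0]],"dr":[[0,0,0],[0,0,0],[0,0,0]],"claw":[0.5,0.5,0.5]}'
python3 -c "
from h import *
go((.558,.0177,.021)); crop('scene',240,160,180,150,4,'b2')"
```

```text
clock: 24.75
position: [0.5575, 0.0185, 0.0255]
ee_rot: [-3.108, -0.455, 0.001]
force: [0.1, -0.4, 0.5]
width: 0.547
gripper_force: 0.0
clock: 25.05
position: [0.558, 0.0186, 0.0211]
ee_rot: [3.108, 0.455, 0.001]
force: [-0.6, 0.1, 0.1]
width: 0.5
gripper_force: 0.0
{'clock': np.float64(25.05), 'position': array([0.558, 0.019, 0.021]), 'ee_rot': array([3.108e+00, 4.550e-01, 1.000e-03]), 'force': array([-0.561,  0.097,  0.12 ]), 'width': np.float64(0.5), 'gripper_force': np.float64(0.0)}
tilt,closing line deg [ 0.001 -0.    -1.   ] -73.3
(0.558, 0.0177, 0.021) units [-0.0008  0.0029  0.0004]  mm 0.9
```

View pics/b2.png

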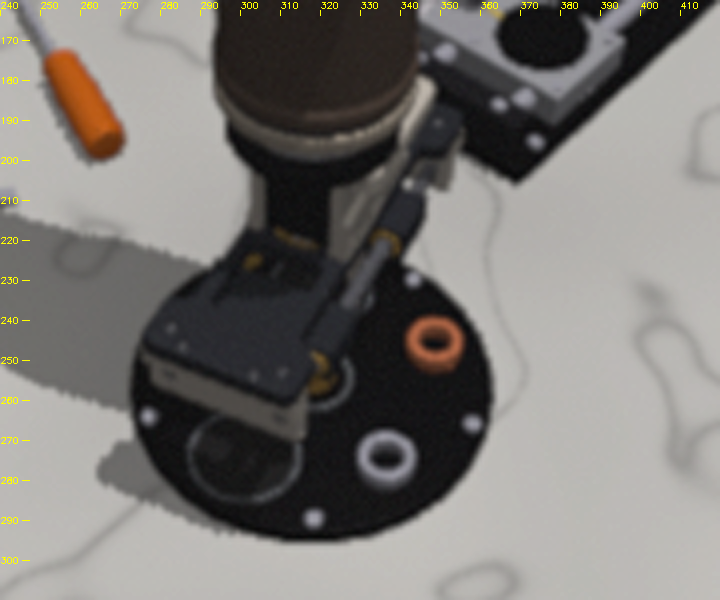

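The standard is between the fingers and the rings are clear. I'll grip and lift.

```bash
python3 -m pendant '{"slide":[[0,0,0],[0,0,0],[0,0,0],[0,0,0],[0,0,0],[0,0,0],[0,0,0]],"dr":[[0,0,0],[0,0,0],[0,0,0],[0,0,0],[0,0,0],[0,0,0],[0,0,0]],"claw":[0.4,0.35,0.3,0.25,0.22,0.2,0.2]}' 12
python3 -m pendant '{"slide":[[0,0,-0.02],[0,0,-0.05],[0,0,-0.08],[0,0,-0.08],[0,0,-0.08],[0,0,-0.04],[0,0,0],[0,0,0]],"dr":[[0,0,0],[0,0,0],[0,0,0],[0,0,0],[0,0,0],[0,0,0],[0,0,0],[0,0,0]],"claw":[0.2,0.2,0.2,0.2,0.2,0.2,0.2,0.2]}'
python3 -c "
from h import *
go((.5032,.2707,.126),(.5032,.2707,.05))"
```

```text
clock: 25.8
position: [0.5579, 0.0186, 0.021]
ee_rot: [3.108, 0.455, 0.0]
force: [-0.3, -0.5, 1.2]
width: 0.256
gripper_force: 12.0
clock: 26.6
position: [0.5574, 0.0185, 0.1253]
ee_rot: [3.108, 0.455, -0.001]
force: [-0.7, -0.1, -0.6]
width: 0.259
gripper_force: 12.0
{'clock': np.float64(26.6), 'position': array([0.557, 0.019, 0.125]), 'ee_rot': array([ 3.108e+00,  4.550e-01, -1.000e-03]), 'force': array([-0.655, -0.131, -0.603]), 'width': np.float64(0.259), 'gripper_force': np.float64(12.0)}
tilt,closing line deg [-0.001 -0.    -1.   ] -73.3
(0.5032, 0.2707, 0.126) units [ 0.0679 -0.857  -0.0025]  mm 257.9
(0.5032, 0.2707, 0.05) units [2.000e-04 0.000e+00 2.533e-01]  mm 76.0
```

```bash
python3 -m pendant '{"slide":[[0.007,-0.05,0],[0.007,-0.09,0],[0.007,-0.1,0],[0.007,-0.1,0],[0.007,-0.1,0],[0.007,-0.1,0],[0.007,-0.1,0],[0.007,-0.1,0],[0.007,-0.07,0],[0.005,-0.047,0]],"dr":[[0,0,0],[0,0,0],[0,0,0],[0,0,0],[0,0,0],[0,0,0],[0,0,0],[0,0,0],[0,0,0],[0,0,0]],"claw":[0.2,0.2,0.2,0.2,0.2,0.2,0.2,0.2,0.2,0.2]}'
python3 -m pendant '{"slide":[[0,0,0],[0,0,0],[0,0,0],[0,0,0],[0,0,0.05],[0,0,0.06],[0,0,0.06],[0,0,0],[0,0,0],[0,0,0]],"dr":[[0,0,0],[0,0,0],[0,0,0],[0,0,0],[0,0,0],[0,0,0],[0,0,0],[0,0,0],[0,0,0],[0,0,0]],"claw":[0.2,0.2,0.2,0.2,0.2,0.2,0.2,0.2,0.2,0.2]}'
python3 -c "
from h import *
go((.5032,.2707,.05)); crop('scene',300,90,150,120,5,'c1')"
```

```text
clock: 27.6
position: [0.5016, 0.2737, 0.1248]
ee_rot: [-3.107, -0.46, 0.003]
force: [0.4, 0.1, -1.3]
width: 0.255
gripper_force: 12.0
clock: 28.6
position: [0.5043, 0.2709, 0.0759]
ee_rot: [-3.108, -0.454, -0.002]
force: [0.5, 0.1, -0.2]
width: 0.256
gripper_force: 12.0
{'clock': np.float64(28.6), 'position': array([0.504, 0.271, 0.076]), 'ee_rot': array([-3.108e+00, -4.540e-01, -2.000e-03]), 'force': array([ 0.473,  0.117, -0.163]), 'width': np.float64(0.256), 'gripper_force': np.float64(12.0)}
tilt,closing line deg [ 0.001  0.001 -1.   ] -73.4
(0.5032, 0.2707, 0.05) units [-0.0039 -0.0005  0.0864]  mm 25.9
```

View pics/c1.png

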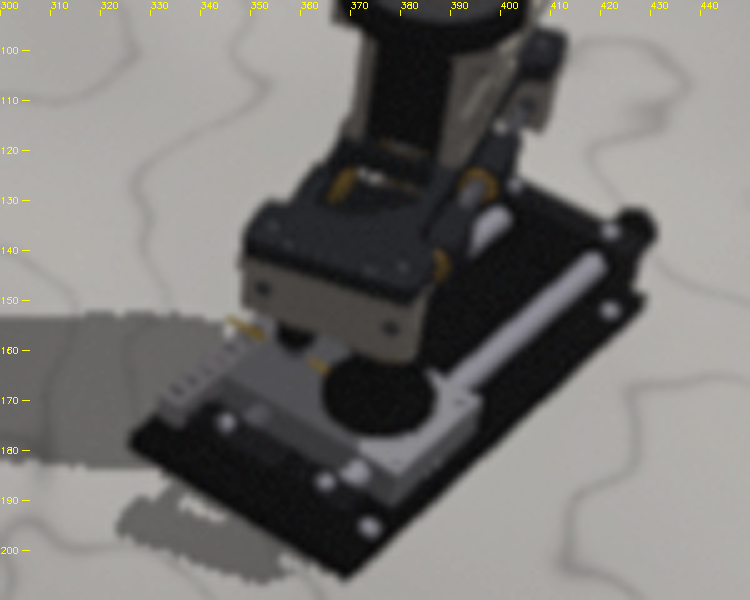

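```bash
python3 -c "
from h import *
print(px2w('scene',[(374.8,168.6)],[.044]))"
python3 -m pendant '{"slide":[[-0.002,0,0.03],[0,0,0.025],[0,0,0.015],[0,0,0.008],[0,0,0.005],[0,0,0.003],[0,0,0.002],[0,0,0.002],[0,0,0]],"dr":[[0,0,0],[0,0,0],[0,0,0],[0,0,0],[0,0,0],[0,0,0],[0,0,0],[0,0,0],[0,0,0]],"claw":[0.2,0.2,0.2,0.2,0.2,0.2,0.2,0.2,0.2]}'
```

```text
[[0.50684911 0.26711001 0.044     ]]
clock: 29.55
position: [0.5031, 0.2711, 0.0489]
ee_rot: [-3.108, -0.455, -0.001]
force: [-3.6, -0.4, 8.1]
width: 0.255
gripper_force: 12.0
```

```bash
python3 -m pendant '{"slide":[[0,0,-0.003],[0,0,0],[0,0,0],[0,0,0],[0,0,0],[0,0,-0.05],[0,0,-0.08],[0,0,-0.08],[0,0,-0.08],[0,0,0]],"dr":[[0,0,0],[0,0,0],[0,0,0],[0,0,0],[0,0,0],[0,0,0],[0,0,0],[0,0,0],[0,0,0],[0,0,0]],"claw":[0.2,0.3,0.4,0.5,0.5,0.5,0.5,0.5,0.5,0.5]}'
python3 -m pendant '{"slide":[[-0.08,0.02,0],[-0.09,0.02,0],[-0.05,0.0,0],[0,0,0],[0,0,0],[0,0,0]],"dr":[[0,0,1],[0,0,1],[0,0,0],[0,0,0],[0,0,0],[0,0,0]],"claw":[0.5,0.5,0.5,0.5,0.5,0.5]}'
python3 -c "
from h import *
go((.4555,.2685,.12),(.4555,.2685,.052)); crop('scene',310,100,130,110,5,'c2')"
```

```text
clock: 30.55
position: [0.5047, 0.2719, 0.139]
ee_rot: [-3.106, -0.455, -0.008]
force: [-0.6, 0.5, 0.5]
width: 0.501
gripper_force: 0.0
clock: 31.15
position: [0.4421, 0.247, 0.1357]
ee_rot: [-3.14, -0.079, -0.001]
force: [-0.7, -0.7, -0.1]
width: 0.498
gripper_force: 0.0
{'clock': np.float64(31.15), 'position': array([0.442, 0.247, 0.136]), 'ee_rot': array([-3.14e+00, -7.90e-02, -1.00e-03]), 'force': array([-0.713, -0.705, -0.081]), 'width': np.float64(0.498), 'gripper_force': np.float64(0.0)}
tilt,closing line deg [ 0.  0. -1.] -87.1
(0.4555, 0.2685, 0.12) units [ 0.0481 -0.0695  0.0523]  mm 29.8
(0.4555, 0.2685, 0.052) units [-1.000e-04  1.000e-04  2.267e-01]  mm 68.0
```

View pics/c2.png

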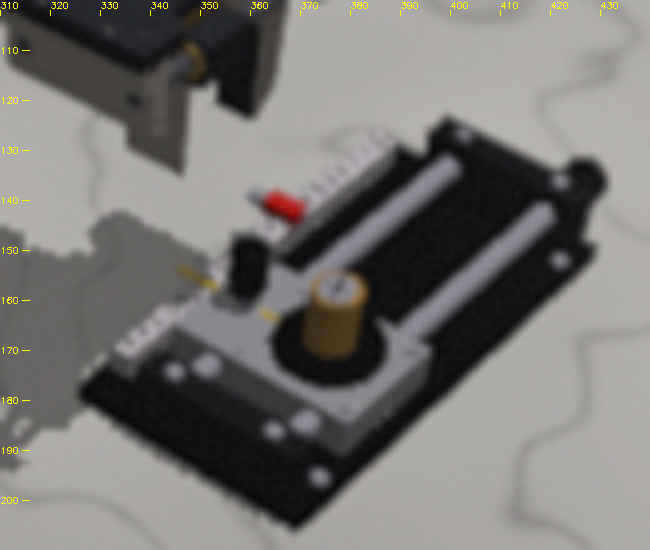

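```bash
python3 -c "
from h import *
print(px2w('scene',np.array([(375.9,169.2),(377.6,157.4),(360,148.6),(366.8,141.2)])-.4,[.044,.075,.072,.034]))
im=arm.get_image('top'); cv2.imwrite('pics/t1.png',im[:,:,::-1])
hsv=cv2.cvtColor(im,cv2.COLOR_RGB2HSV)
m=(cv2.inRange(hsv,(0,150,80),(8,255,255))>0)
y,x=np.nonzero(m); s=(x>100)&(x<240)&(y>240)&(y<320); print(x[s].mean(),y[s].mean(),s.sum())
go((.4555,.2685,.12),(.4555,.2685,.05))"
```

```text
[[0.5084104  0.26767634 0.044     ]
 [0.50581828 0.2711301  0.075     ]
 [0.4565534  0.27048034 0.072     ]
 [0.42469828 0.34153716 0.034     ]]
nan nan 0
{'clock': np.float64(31.25), 'position': array([0.442, 0.247, 0.136]), 'ee_rot': array([-3.14 , -0.079, -0.   ]), 'force': array([0.627, 0.149, 0.143]), 'width': np.float64(0.505), 'gripper_force': np.float64(0.0)}
tilt,closing line deg [ 0.  0. -1.] -87.1
(0.4555, 0.2685, 0.12) units [ 0.0485 -0.0698  0.0521]  mm 29.9
(0.4555, 0.2685, 0.05) units [-0.      0.      0.2333]  mm 70.0<string>:7: RuntimeWarning: Mean of empty slice.
  ret = ret.dtype.type(ret / rcount)
```

```bash
python3 -m pendant '{"slide":[[0.024,-0.035,0],[0.024,-0.035,0],[0,0,0],[0,0,0.05],[0,0,0.06],[0,0,0.06],[0,0,0.06],[0,0,0.04],[0,0,0.014],[0,0,0]],"dr":[[0,0,0],[0,0,0],[0,0,0],[0,0,0],[0,0,0],[0,0,0],[0,0,0],[0,0,0],[0,0,0],[0,0,0]],"claw":[0.5,0.5,0.5,0.5,0.5,0.5,0.5,0.5,0.5,0.5]}'
python3 -m pendant '{"slide":[[0,0,0],[0,0,0],[0,0,0],[0,0,0],[0,0,0],[0,0,0],[0,0,0],[0,0,0]],"dr":[[0,0,0],[0,0,0],[0,0,0],[0,0,0],[0,0,0],[0,0,0],[0,0,0],[0,0,0]],"claw":[0.4,0.35,0.3,0.25,0.22,0.18,0.15,0.1]}' 10
python3 -c "
from h import *
go()"
```

```text
clock: 32.25
position: [0.4544, 0.2685, 0.0503]
ee_rot: [3.14, 0.08, -0.001]
force: [0.5, -0.2, 0.8]
width: 0.502
gripper_force: 0.0
clock: 33.05
position: [0.4547, 0.2689, 0.0509]
ee_rot: [-3.14, -0.08, -0.001]
force: [-1.5, 1.6, 3.8]
width: 0.195
gripper_force: 10.0
{'clock': np.float64(33.05), 'position': array([0.455, 0.269, 0.051]), 'ee_rot': array([-3.14e+00, -8.00e-02, -1.00e-03]), 'force': array([-1.477,  1.612,  3.752]), 'width': np.float64(0.195), 'gripper_force': np.float64(10.0)}
tilt,closing line deg [ 0.     0.001 -1.   ] -87.1
```

```bash
python3 -m pendant '{"slide":[[0,-0.01,0],[0,-0.02,0],[0,-0.03,0],[0,-0.03,0],[0,-0.03,0],[0,-0.03,0],[0,-0.03,0],[0,-0.03,0],[0,-0.02,0],[0,-0.01,0]],"dr":[[0,0,0],[0,0,0],[0,0,0],[0,0,0],[0,0,0],[0,0,0],[0,0,0],[0,0,0],[0,0,0],[0,0,0]],"claw":[0.1,0.1,0.1,0.1,0.1,0.1,0.1,0.1,0.1,0.1]}'
python3 -m pendant '{"slide":[[0,-0.01,0],[0,0,0],[0,0,0],[0,0,0]],"dr":[[0,0,0],[0,0,0],[0,0,0],[0,0,0]],"claw":[0.1,0.1,0.1,0.1]}'
python3 -c "
from h import *
go((.4512,.3439,.0505))"
```

```text
clock: 34.05
position: [0.4524, 0.3415, 0.0509]
ee_rot: [-3.14, -0.079, -0.004]
force: [6.7, -1.7, 3.1]
width: 0.193
gripper_force: 10.0
clock: 34.45
position: [0.4523, 0.3446, 0.0509]
ee_rot: [-3.139, -0.079, -0.004]
force: [6.9, 1.4, 1.9]
width: 0.193
gripper_force: 10.0
{'clock': np.float64(34.45), 'position': array([0.452, 0.345, 0.051]), 'ee_rot': array([-3.139, -0.079, -0.004]), 'force': array([6.859, 1.416, 1.871]), 'width': np.float64(0.193), 'gripper_force': np.float64(10.0)}
tilt,closing line deg [ 0.003  0.002 -1.   ] -87.1
(0.4512, 0.3439, 0.0505) units [-0.0037  0.0022  0.0014]  mm 1.3
```

```bash
python3 -m pendant '{"slide":[[0,0,0],[0,0,0],[0,0,0],[0,0,0],[0,0,-0.05],[0,0,-0.09],[0,0,-0.09],[0,0,-0.12],[0,0,-0.12],[0,0,0]],"dr":[[0,0,0],[0,0,0],[0,0,0],[0,0,0],[0,0,0],[0,0,0],[0,0,0],[0,0,0],[0,0,0],[0,0,0]],"claw":[0.2,0.3,0.4,0.5,0.5,0.5,0.5,0.5,0.5,0.5]}'
python3 -m pendant '{"slide":[[0,0.05,0],[-0.01,0.1,0],[-0.01,0.13,0],[-0.01,0.13,0],[-0.01,0.13,0],[-0.01,0.13,0],[-0.01,0.13,0],[-0.01,0.1,0],[0,0.07,0],[0,0.03,0]],"dr":[[0,0,0],[0,0,0],[0,0,0],[0,0,0],[0,0,0],[0,0,0],[0,0,0],[0,0,0],[0,0,0],[0,0,0]],"claw":[0.75,0.75,0.75,0.75,0.75,0.75,0.75,0.75,0.75,0.75]}'
python3 -c "
from h import *
go((.445,-.31,.19)); crop('top',100,240,132,74,6,'d1')"
```

```text
clock: 35.45
position: [0.4523, 0.3454, 0.1964]
ee_rot: [-3.136, -0.08, -0.009]
force: [0.3, 0.5, 0.0]
width: 0.501
gripper_force: 0.0
clock: 36.45
position: [0.4435, 0.0393, 0.1904]
ee_rot: [3.139, 0.074, -0.004]
force: [0.5, 0.0, 0.0]
width: 0.752
gripper_force: 0.0
{'clock': np.float64(36.45), 'position': array([0.443, 0.039, 0.19 ]), 'ee_rot': array([ 3.139,  0.074, -0.004]), 'force': array([0.481, 0.008, 0.019]), 'width': np.float64(0.752), 'gripper_force': np.float64(0.0)}
tilt,closing line deg [-0.003 -0.001 -1.   ] -87.3
(0.445, -0.31, 0.19) units [-0.0494  1.1634  0.0029]  mm 349.3
```

View pics/d1.png

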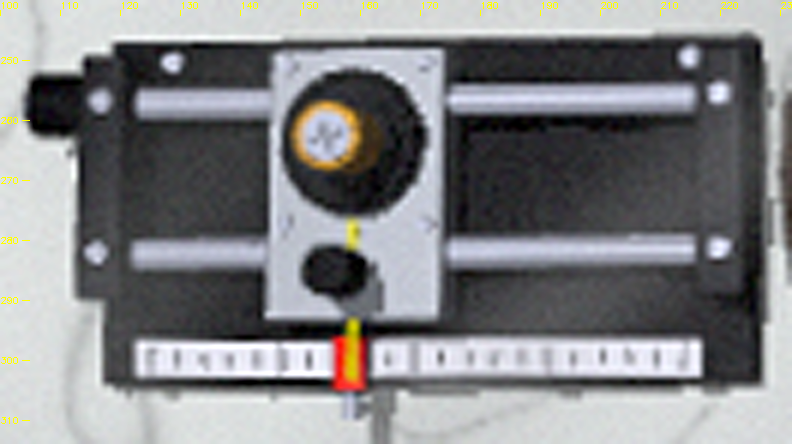

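The pointer lies on the red tab, about 1 mm off, and the standard is in the dish. I'll check its offset and then go to blue.

```bash
python3 -c "
from h import *
p=px2w('top',np.array([(154.2,262.5),(159.2,263.8)])-.4,[.075,.044]);print(p,p[0]-p[1])"
python3 -m pendant '{"slide":[[-0.005,0.05,0],[-0.005,0.1,0],[-0.005,0.13,0],[-0.005,0.14,0],[-0.005,0.14,0],[-0.005,0.14,0],[-0.005,0.13,0],[-0.005,0.1,0],[-0.005,0.09,0],[-0.005,0.06,0]],"dr":[[0,0,0],[0,0,0],[0,0,0],[0,0,0],[0,0,0],[0,0,0],[0,0,0],[0,0,0],[0,0,0],[0,0,0]],"claw":[0.75,0.75,0.75,0.75,0.75,0.75,0.75,0.75,0.75,0.75]}'
python3 -m pendant '{"slide":[[0,0.055,0],[0,0.025,0],[0,0,0],[0,0,0],[0,0,0],[0,0,0]],"dr":[[0,0,-1],[0,0,-1],[0,0,0],[0,0,0],[0,0,0],[0,0,0]],"claw":[0.75,0.75,0.75,0.75,0.75,0.75]}'
python3 -c "
from h import *
go((.4442,-.3097,.19),(.4442,-.3097,.057))"
```

```text
[[0.50205172 0.34549052 0.075     ]
 [0.50161768 0.34393542 0.044     ]] [0.00043404 0.0015551  0.031     ]
clock: 37.5
position: [0.4463, -0.2827, 0.1908]
ee_rot: [-3.14, -0.079, 0.002]
force: [0.2, 0.7, -0.7]
width: 0.753
gripper_force: 0.0
clock: 38.1
position: [0.4487, -0.3046, 0.1916]
ee_rot: [-3.108, -0.454, 0.0]
force: [0.5, 0.1, -0.5]
width: 0.752
gripper_force: 0.0
{'clock': np.float64(38.1), 'position': array([ 0.449, -0.305,  0.192]), 'ee_rot': array([-3.108, -0.454,  0.   ]), 'force': array([ 0.497,  0.094, -0.462]), 'width': np.float64(0.752), 'gripper_force': np.float64(0.0)}
tilt,closing line deg [-0.  0. -1.] -73.4
(0.4442, -0.3097, 0.19) units [-0.0193  0.0119  0.0053]  mm 7.0
(0.4442, -0.3097, 0.057) units [-0.000e+00  1.000e-04  4.433e-01]  mm 133.0
```

```bash
python3 -m pendant '{"slide":[[-0.019,0.012,0.02],[0,0,0.06],[0,0,0.07],[0,0,0.07],[0,0,0.07],[0,0,0.06],[0,0,0.05],[0,0,0.03],[0,0,0.018],[0,0,0]],"dr":[[0,0,0],[0,0,0],[0,0,0],[0,0,0],[0,0,0],[0,0,0],[0,0,0],[0,0,0],[0,0,0],[0,0,0]],"claw":[0.75,0.75,0.75,0.75,0.75,0.75,0.75,0.75,0.75,0.75]}'
python3 -m pendant '{"slide":[[0,0,0],[0,0,0],[0,0,0],[0,0,0],[0,0,0],[0,0,0]],"dr":[[0,0,0],[0,0,0],[0,0,0],[0,0,0],[0,0,0],[0,0,0]],"claw":[0.6,0.55,0.5,0.45,0.4,0.4]}' 20
python3 -m pendant '{"slide":[[0,0,-0.02],[0,0,-0.05],[0,0,-0.07],[0,0,-0.07],[0,0,-0.06],[0,0,-0.04],[0,0,0]],"dr":[[0,0,0],[0,0,0],[0,0,0],[0,0,0],[0,0,0],[0,0,0],[0,0,0]],"claw":[0.4,0.4,0.4,0.4,0.4,0.4,0.4]}'
python3 -c "
from h import *
go((.5225,.0645,.15),(.5225,.0645,.065))"
```

```text
clock: 39.1
position: [0.4438, -0.3106, 0.0568]
ee_rot: [-3.108, -0.455, 0.001]
force: [0.0, 0.8, 0.5]
width: 0.747
gripper_force: 0.0
clock: 39.7
position: [0.4443, -0.3106, 0.0575]
ee_rot: [3.108, 0.455, 0.001]
force: [-0.2, 2.2, 4.3]
width: 0.464
gripper_force: 20.0
clock: 40.4
position: [0.4448, -0.3111, 0.1517]
ee_rot: [3.107, 0.455, 0.003]
force: [-0.0, 0.1, -2.6]
width: 0.467
gripper_force: 20.0
{'clock': np.float64(40.4), 'position': array([ 0.445, -0.311,  0.152]), 'ee_rot': array([3.107e+00, 4.550e-01, 3.000e-03]), 'force': array([-0.048,  0.148, -2.634]), 'width': np.float64(0.467), 'gripper_force': np.float64(19.967)}
tilt,closing line deg [ 0.002 -0.001 -1.   ] -73.4
(0.5225, 0.0645, 0.15) units [ 0.6068 -1.1255  0.0044]  mm 383.6
(0.5225, 0.0645, 0.065) units [-0.0005 -0.0006  0.2833]  mm 85.0
```

```bash
python3 -m pendant '{"slide":[[0.03,-0.05,0],[0.05,-0.1,0],[0.06,-0.12,0],[0.06,-0.12,0],[0.06,-0.12,0],[0.06,-0.12,0],[0.06,-0.12,0],[0.06,-0.12,0],[0.06,-0.1,0],[0.04,-0.08,0]],"dr":[[0,0,0],[0,0,0],[0,0,0],[0,0,0],[0,0,0],[0,0,0],[0,0,0],[0,0,0],[0,0,0],[0,0,0]],"claw":[0.4,0.4,0.4,0.4,0.4,0.4,0.4,0.4,0.4,0.4]}'
python3 -m pendant '{"slide":[[0.007,-0.05,0],[0,-0.0255,0],[0,0,0],[0,0,0],[0,0,0.05],[0,0,0.06],[0,0,0.06],[0,0,0.05],[0,0,0],[0,0,0]],"dr":[[0,0,0],[0,0,0],[0,0,0],[0,0,0],[0,0,0],[0,0,0],[0,0,0],[0,0,0],[0,0,0],[0,0,0]],"claw":[0.4,0.4,0.4,0.4,0.4,0.4,0.4,0.4,0.4,0.4]}'
python3 -c "
from h import *
go((.5227,.0647,.065))"
```

```text
clock: 41.4
position: [0.5088, 0.0401, 0.1493]
ee_rot: [-3.107, -0.458, 0.002]
force: [0.2, -0.4, -1.7]
width: 0.466
gripper_force: 20.0
clock: 42.4
position: [0.5046, 0.0589, 0.0843]
ee_rot: [3.108, 0.453, -0.001]
force: [0.8, -0.1, -2.4]
width: 0.463
gripper_force: 20.0
{'clock': np.float64(42.4), 'position': array([0.505, 0.059, 0.084]), 'ee_rot': array([ 3.108e+00,  4.530e-01, -1.000e-03]), 'force': array([ 0.824, -0.143, -2.397]), 'width': np.float64(0.463), 'gripper_force': np.float64(19.967)}
tilt,closing line deg [-0. -0. -1.] -73.4
(0.5227, 0.0647, 0.065) units [ 0.0635 -0.0014  0.0645]  mm 27.1
```

```bash
python3 -m pendant '{"slide":[[0.02,-0.001,0],[0.03,0,0],[0.012,0,0],[0,0,0],[0,0,0.02],[0,0,0.02],[0,0,0.01],[0,0,0],[0,0,0],[0,0,0]],"dr":[[0,0,0],[0,0,0],[0,0,0],[0,0,0],[0,0,0],[0,0,0],[0,0,0],[0,0,0],[0,0,0],[0,0,0]],"claw":[0.4,0.4,0.4,0.4,0.4,0.4,0.4,0.4,0.4,0.4]}'
python3 -c "
from h import *
go((.5227,.0647,.065))"
```

```text
clock: 43.4
position: [0.5223, 0.0656, 0.0693]
ee_rot: [3.108, 0.455, 0.0]
force: [-0.3, -0.2, -2.6]
width: 0.464
gripper_force: 20.0
{'clock': np.float64(43.4), 'position': array([0.522, 0.066, 0.069]), 'ee_rot': array([3.108, 0.455, 0.   ]), 'force': array([-0.257, -0.154, -2.57 ]), 'width': np.float64(0.464), 'gripper_force': np.float64(19.967)}
tilt,closing line deg [ 0.  0. -1.] -73.3
(0.5227, 0.0647, 0.065) units [0.0003 0.0031 0.0145]  mm 4.4
```

Next I set blue down, release, rise and go to yellow on the mat at (.5147,-.3094).

```bash
python3 -m pendant '{"slide":[[0,0.002,0.005],[0,0,0.005],[0,0,0.003],[0,0,0.002],[0,0,0.001],[0,0,0]],"dr":[[0,0,0],[0,0,0],[0,0,0],[0,0,0],[0,0,0],[0,0,0]],"claw":[0.4,0.4,0.4,0.4,0.4,0.4]}'
python3 -m pendant '{"slide":[[0,0,0],[0,0,0],[0,0,0],[0,0,0],[0,0,-0.05],[0,0,-0.1],[0,0,-0.1],[0,0,-0.1],[0,0,-0.07],[0,0,0]],"dr":[[0,0,0],[0,0,0],[0,0,0],[0,0,0],[0,0,0],[0,0,0],[0,0,0],[0,0,0],[0,0,0],[0,0,0]],"claw":[0.5,0.6,0.7,0.75,0.75,0.75,0.75,0.75,0.75,0.75]}'
python3 -m pendant '{"slide":[[-0.02,0.06,0],[-0.04,0.12,0],[-0.045,0.14,0],[-0.045,0.14,0],[-0.045,0.14,0],[-0.045,0.14,0],[-0.045,0.14,0],[-0.045,0.14,0],[-0.03,0.1,0],[-0.02,0.06,0]],"dr":[[0,0,0],[0,0,0],[0,0,0],[0,0,0],[0,0,0],[0,0,0],[0,0,0],[0,0,0],[0,0,0],[0,0,0]],"claw":[0.75,0.75,0.75,0.75,0.75,0.75,0.75,0.75,0.75,0.75]}'
python3 -m pendant '{"slide":[[0,0,0],[0,0,0],[0,0,0],[0,0,0]],"dr":[[0,0,0],[0,0,0],[0,0,0],[0,0,0]],"claw":[0.75,0.75,0.75,0.75]}'
python3 -c "
from h import *
go((.5147,-.3094,.19),(.5147,-.3094,.0575))"
```

```text
clock: 44.0
position: [0.5227, 0.0652, 0.0654]
ee_rot: [3.108, 0.455, 0.001]
force: [-3.2, -0.5, 10.6]
width: 0.467
gripper_force: 20.0
clock: 45.0
position: [0.5242, 0.0654, 0.1934]
ee_rot: [-3.108, -0.455, -0.008]
force: [1.3, -0.1, -0.5]
width: 0.751
gripper_force: 0.0
clock: 46.0
position: [0.5133, -0.3103, 0.189]
ee_rot: [3.109, 0.449, -0.003]
force: [0.4, -0.8, -0.0]
width: 0.751
gripper_force: 0.0
clock: 46.4
position: [0.515, -0.3054, 0.1902]
ee_rot: [-3.107, -0.458, 0.0]
force: [-1.0, -0.3, -0.3]
width: 0.747
gripper_force: 0.0
{'clock': np.float64(46.4), 'position': array([ 0.515, -0.305,  0.19 ]), 'ee_rot': array([-3.107, -0.458,  0.   ]), 'force': array([-1.033, -0.252, -0.33 ]), 'width': np.float64(0.747), 'gripper_force': np.float64(0.0)}
tilt,closing line deg [-0.     0.001 -1.   ] -73.2
(0.5147, -0.3094, 0.19) units [-0.0048  0.0125  0.0008]  mm 4.0
(0.5147, -0.3094, 0.0575) units [-0.000e+00  3.000e-04  4.417e-01]  mm 132.5
```

```bash
python3 -m pendant '{"slide":[[-0.003,0.01,0.02],[0,0,0.06],[0,0,0.07],[0,0,0.07],[0,0,0.07],[0,0,0.06],[0,0,0.05],[0,0,0.03],[0,0,0.011],[0,0,0]],"dr":[[0,0,0],[0,0,0],[0,0,0],[0,0,0],[0,0,0],[0,0,0],[0,0,0],[0,0,0],[0,0,0],[0,0,0]],"claw":[0.75,0.75,0.75,0.75,0.75,0.75,0.75,0.75,0.75,0.75]}'
python3 -m pendant '{"slide":[[0,0,0],[0,0,0],[0,0,0],[0,0,0],[0,0,0],[0,0,0]],"dr":[[0,0,0],[0,0,0],[0,0,0],[0,0,0],[0,0,0],[0,0,0]],"claw":[0.6,0.55,0.5,0.45,0.4,0.4]}' 20
python3 -m pendant '{"slide":[[0,0,-0.02],[0,0,-0.05],[0,0,-0.07],[0,0,-0.07],[0,0,-0.06],[0,0,-0.04],[0,0,0]],"dr":[[0,0,0],[0,0,0],[0,0,0],[0,0,0],[0,0,0],[0,0,0],[0,0,0]],"claw":[0.4,0.4,0.4,0.4,0.4,0.4,0.4]}'
python3 -c "
from h import *
go((.5046,-.0026,.15),(.5046,-.0026,.065))"
```

```text
clock: 47.4
position: [0.5147, -0.3099, 0.058]
ee_rot: [-3.108, -0.455, 0.0]
force: [0.0, -0.1, 0.1]
width: 0.751
gripper_force: 0.0
clock: 48.0
position: [0.5149, -0.31, 0.0585]
ee_rot: [3.108, 0.455, 0.001]
force: [-0.6, 0.8, 4.4]
width: 0.465
gripper_force: 20.0
clock: 48.7
position: [0.5154, -0.3104, 0.1526]
ee_rot: [3.107, 0.455, 0.003]
force: [-0.1, 0.1, -2.9]
width: 0.467
gripper_force: 20.0
{'clock': np.float64(48.7), 'position': array([ 0.515, -0.31 ,  0.153]), 'ee_rot': array([3.107e+00, 4.550e-01, 3.000e-03]), 'force': array([-0.099,  0.083, -2.921]), 'width': np.float64(0.467), 'gripper_force': np.float64(19.994)}
tilt,closing line deg [ 0.002 -0.001 -1.   ] -73.3
(0.5046, -0.0026, 0.15) units [ 0.2595 -0.9933  0.0075]  mm 308.0
(0.5046, -0.0026, 0.065) units [-0.0005 -0.0005  0.2833]  mm 85.0
```

```bash
python3 -m pendant '{"slide":[[0.02,-0.06,0],[0.03,-0.11,0],[0.03,-0.12,0],[0.03,-0.12,0],[0.03,-0.12,0],[0.03,-0.12,0],[0.03,-0.12,0],[0.03,-0.11,0],[0.02,-0.07,0],[0.01,-0.04,0]],"dr":[[0,0,0],[0,0,0],[0,0,0],[0,0,0],[0,0,0],[0,0,0],[0,0,0],[0,0,0],[0,0,0],[0,0,0]],"claw":[0.4,0.4,0.4,0.4,0.4,0.4,0.4,0.4,0.4,0.4]}'
python3 -m pendant '{"slide":[[0,-0.003,0],[0,0,0],[0,0,0],[0,0,0.05],[0,0,0.06],[0,0,0.06],[0,0,0.06],[0,0,0.03],[0,0,0],[0,0,0]],"dr":[[0,0,0],[0,0,0],[0,0,0],[0,0,0],[0,0,0],[0,0,0],[0,0,0],[0,0,0],[0,0,0],[0,0,0]],"claw":[0.4,0.4,0.4,0.4,0.4,0.4,0.4,0.4,0.4,0.4]}'
python3 -c "
from h import *
go((.5046,-.0026,.066))"
```

```text
clock: 49.7
position: [0.5035, -0.0008, 0.1503]
ee_rot: [-3.107, -0.459, 0.002]
force: [-0.2, -0.3, -3.7]
width: 0.466
gripper_force: 20.0
clock: 50.7
position: [0.5044, -0.0028, 0.0735]
ee_rot: [3.108, 0.454, 0.001]
force: [-0.2, -0.3, -2.5]
width: 0.461
gripper_force: 20.0
{'clock': np.float64(50.7), 'position': array([ 0.504, -0.003,  0.074]), 'ee_rot': array([3.108e+00, 4.540e-01, 1.000e-03]), 'force': array([-0.192, -0.346, -2.543]), 'width': np.float64(0.461), 'gripper_force': np.float64(19.994)}
tilt,closing line deg [ 0. -0. -1.] -73.4
(0.5046, -0.0026, 0.066) units [ 0.0008 -0.0004  0.0251]  mm 7.5
```

```bash
python3 -m pendant '{"slide":[[0,0,0.01],[0,0,0.006],[0,0,0.004],[0,0,0.003],[0,0,0.001],[0,0,0]],"dr":[[0,0,0],[0,0,0],[0,0,0],[0,0,0],[0,0,0],[0,0,0]],"claw":[0.4,0.4,0.4,0.4,0.4,0.4]}'
python3 -m pendant '{"slide":[[0,0,0],[0,0,0],[0,0,0],[0,0,0],[0,0,-0.05],[0,0,-0.1],[0,0,-0.1],[0,0,-0.1],[0,0,-0.07],[0,0,0]],"dr":[[0,0,0],[0,0,0],[0,0,0],[0,0,0],[0,0,0],[0,0,0],[0,0,0],[0,0,0],[0,0,0],[0,0,0]],"claw":[0.5,0.6,0.7,0.75,0.75,0.75,0.75,0.75,0.75,0.75]}'
python3 -m pendant '{"slide":[[-0.004,0.06,0],[-0.004,0.12,0],[-0.004,0.13,0],[-0.004,0.13,0],[-0.004,0.13,0],[-0.004,0.13,0],[-0.004,0.13,0],[-0.004,0.12,0],[-0.004,0.07,0],[-0.003,0.04,0]],"dr":[[0,0,0],[0,0,0],[0,0,0],[0,0,0],[0,0,0],[0,0,0],[0,0,0],[0,0,0],[0,0,0],[0,0,0]],"claw":[0.75,0.75,0.75,0.75,0.75,0.75,0.75,0.75,0.75,0.75]}'
python3 -m pendant '{"slide":[[0,0,0],[0,0,0],[0,0,0],[0,0,0]],"dr":[[0,0,0],[0,0,0],[0,0,0],[0,0,0]],"claw":[0.75,0.75,0.75,0.75]}'
python3 -c "
from h import *
go((.5844,-.3105,.19),(.5844,-.3105,.058))"
```

```text
clock: 51.3
position: [0.5042, -0.0022, 0.0664]
ee_rot: [3.108, 0.455, 0.001]
force: [-2.0, 0.2, 4.1]
width: 0.469
gripper_force: 20.0
clock: 52.3
position: [0.5058, -0.0021, 0.1948]
ee_rot: [3.108, 0.455, 0.008]
force: [0.5, 0.7, 0.3]
width: 0.748
gripper_force: 0.0
clock: 53.3
position: [0.5833, -0.3126, 0.1903]
ee_rot: [-3.109, -0.451, 0.003]
force: [-0.2, 0.3, -0.2]
width: 0.751
gripper_force: 0.0
clock: 53.7
position: [0.5842, -0.3087, 0.1921]
ee_rot: [-3.108, -0.458, -0.0]
force: [0.3, 0.2, 0.4]
width: 0.747
gripper_force: 0.0
{'clock': np.float64(53.7), 'position': array([ 0.584, -0.309,  0.192]), 'ee_rot': array([-3.108, -0.458, -0.   ]), 'force': array([0.309, 0.176, 0.407]), 'width': np.float64(0.747), 'gripper_force': np.float64(0.0)}
tilt,closing line deg [ 0.  0. -1.] -73.2
(0.5844, -0.3105, 0.19) units [-0.001   0.006   0.0071]  mm 2.8
(0.5844, -0.3105, 0.058) units [-1.0e-04  2.0e-04  4.4e-01]  mm 132.0
```

```bash
python3 -m pendant '{"slide":[[0,0.004,0.02],[0,0,0.06],[0,0,0.07],[0,0,0.07],[0,0,0.07],[0,0,0.06],[0,0,0.05],[0,0,0.03],[0,0,0.017],[0,0,0]],"dr":[[0,0,0],[0,0,0],[0,0,0],[0,0,0],[0,0,0],[0,0,0],[0,0,0],[0,0,0],[0,0,0],[0,0,0]],"claw":[0.75,0.75,0.75,0.75,0.75,0.75,0.75,0.75,0.75,0.75]}'
python3 -m pendant '{"slide":[[0,0,0],[0,0,0],[0,0,0],[0,0,0],[0,0,0],[0,0,0]],"dr":[[0,0,0],[0,0,0],[0,0,0],[0,0,0],[0,0,0],[0,0,0]],"claw":[0.6,0.55,0.5,0.45,0.4,0.4]}' 20
python3 -m pendant '{"slide":[[0,0,-0.02],[0,0,-0.05],[0,0,-0.07],[0,0,-0.07],[0,0,-0.06],[0,0,-0.04],[0,0,0]],"dr":[[0,0,0],[0,0,0],[0,0,0],[0,0,0],[0,0,0],[0,0,0],[0,0,0]],"claw":[0.4,0.4,0.4,0.4,0.4,0.4,0.4]}'
python3 -c "
from h import *
go((.567,-.0372,.15),(.567,-.0372,.065))"
```

```text
clock: 54.7
position: [0.5842, -0.3114, 0.0575]
ee_rot: [-3.108, -0.455, 0.001]
force: [-0.5, -0.0, 0.3]
width: 0.75
gripper_force: 0.0
clock: 55.3
position: [0.5845, -0.3113, 0.0582]
ee_rot: [3.108, 0.455, 0.001]
force: [-0.5, 0.6, 2.7]
width: 0.467
gripper_force: 20.0
clock: 56.0
position: [0.5853, -0.3119, 0.1532]
ee_rot: [3.107, 0.455, 0.005]
force: [0.8, -0.1, -3.7]
width: 0.467
gripper_force: 20.0
{'clock': np.float64(56.0), 'position': array([ 0.585, -0.312,  0.153]), 'ee_rot': array([3.107, 0.455, 0.005]), 'force': array([ 0.788, -0.146, -3.714]), 'width': np.float64(0.467), 'gripper_force': np.float64(19.987)}
tilt,closing line deg [ 0.003 -0.002 -1.   ] -73.4
(0.567, -0.0372, 0.15) units [ 0.2038 -0.8949  0.0092]  mm 275.4
(0.567, -0.0372, 0.065) units [-0.0008 -0.0007  0.2833]  mm 85.0
```

```bash
python3 -m pendant '{"slide":[[0.01,-0.05,0],[0.025,-0.1,0],[0.025,-0.11,0],[0.025,-0.11,0],[0.025,-0.11,0],[0.025,-0.11,0],[0.025,-0.11,0],[0.025,-0.1,0],[0.02,-0.06,0],[0,-0.034,0]],"dr":[[0,0,0],[0,0,0],[0,0,0],[0,0,0],[0,0,0],[0,0,0],[0,0,0],[0,0,0],[0,0,0],[0,0,0]],"claw":[0.4,0.4,0.4,0.4,0.4,0.4,0.4,0.4,0.4,0.4]}'
python3 -m pendant '{"slide":[[0,0,0],[0,0,0],[0,0,0],[0,0,0.05],[0,0,0.06],[0,0,0.06],[0,0,0.06],[0,0,0.03],[0,0,0],[0,0,0]],"dr":[[0,0,0],[0,0,0],[0,0,0],[0,0,0],[0,0,0],[0,0,0],[0,0,0],[0,0,0],[0,0,0],[0,0,0]],"claw":[0.4,0.4,0.4,0.4,0.4,0.4,0.4,0.4,0.4,0.4]}'
python3 -c "
from h import *
go((.567,-.0372,.066))"
```

```text
clock: 57.0
position: [0.5653, -0.0332, 0.1498]
ee_rot: [-3.106, -0.461, 0.002]
force: [0.5, -0.2, -2.9]
width: 0.464
gripper_force: 20.0
clock: 58.0
position: [0.5667, -0.0374, 0.0733]
ee_rot: [3.108, 0.454, 0.001]
force: [0.5, 0.2, -3.0]
width: 0.463
gripper_force: 20.0
{'clock': np.float64(58.0), 'position': array([ 0.567, -0.037,  0.073]), 'ee_rot': array([3.108e+00, 4.540e-01, 1.000e-03]), 'force': array([ 0.47 ,  0.233, -2.996]), 'width': np.float64(0.463), 'gripper_force': np.float64(19.987)}
tilt,closing line deg [ 0.001 -0.    -1.   ] -73.4
(0.567, -0.0372, 0.066) units [ 0.001  -0.0003  0.0243]  mm 7.3
```

Set green down, release, then rise and retreat toward the mat so I can look.

```bash
python3 -m pendant '{"slide":[[0.001,0,0.01],[0,0,0.006],[0,0,0.004],[0,0,0.003],[0,0,0.001],[0,0,0]],"dr":[[0,0,0],[0,0,0],[0,0,0],[0,0,0],[0,0,0],[0,0,0]],"claw":[0.4,0.4,0.4,0.4,0.4,0.4]}'
python3 -m pendant '{"slide":[[0,0,0],[0,0,0],[0,0,0],[0,0,0],[0,0,-0.05],[0,0,-0.1],[0,0,-0.1],[0,0,-0.1],[0,0,-0.07],[0,0,0]],"dr":[[0,0,0],[0,0,0],[0,0,0],[0,0,0],[0,0,0],[0,0,0],[0,0,0],[0,0,0],[0,0,0],[0,0,0]],"claw":[0.5,0.6,0.7,0.75,0.75,0.75,0.75,0.75,0.75,0.75]}'
python3 -m pendant '{"slide":[[-0.04,0.06,0],[-0.04,0.12,0],[-0.04,0.13,0],[-0.04,0.13,0],[-0.04,0.13,0],[-0.04,0.13,0],[-0.04,0.13,0],[-0.04,0.12,0],[0,0.07,0],[0,0,0]],"dr":[[0,0,0],[0,0,0],[0,0,0],[0,0,0],[0,0,0],[0,0,0],[0,0,0],[0,0,0],[0,0,0],[0,0,0]],"claw":[0.75,0.75,0.75,0.75,0.75,0.75,0.75,0.75,0.75,0.75]}'
python3 -c "
from h import *
crop('top',100,198,260,120,3,'e1')"
```

```text
clock: 58.6
position: [0.5668, -0.0367, 0.0662]
ee_rot: [3.108, 0.455, 0.001]
force: [-2.0, -0.2, 3.9]
width: 0.464
gripper_force: 20.0
clock: 59.6
position: [0.5685, -0.0367, 0.1948]
ee_rot: [3.108, 0.455, 0.009]
force: [-0.1, -0.4, 0.1]
width: 0.746
gripper_force: 0.0
clock: 60.6
position: [0.5611, -0.3616, 0.1902]
ee_rot: [3.108, 0.447, -0.003]
force: [0.3, -0.1, 0.1]
width: 0.75
gripper_force: 0.0
```

View pics/e1.png

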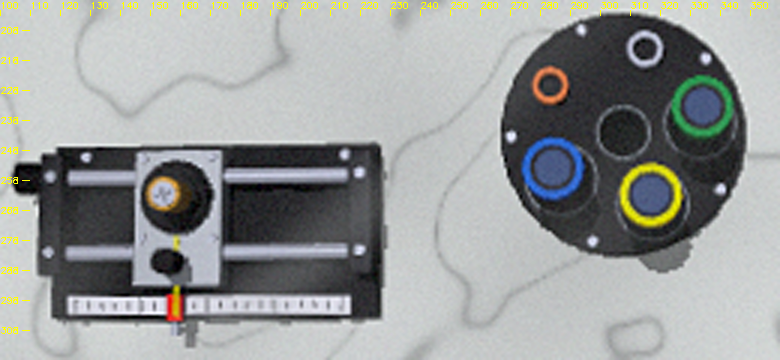

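The rims are at green (334.3,233.3), blue (284.3,254) and yellow (317,263), all within about 1 px (2 mm) of the start. The pointer is on the tab, the standard is in the dish, and the rings are unmoved.

```bash
python3 -m pendant '{"slide":[[0,0,0],[0,0,0],[0,0,0]],"dr":[[0,0,0],[0,0,0],[0,0,0]],"claw":[0.75,0.75,0.75]}'; python3 -c "
from cell import arm
print(arm.sign_off())"
```

```text
clock: 60.95
position: [0.5627, -0.3561, 0.1917]
ee_rot: [-3.108, -0.458, -0.0]
force: [-0.6, 0.2, 0.7]
width: 0.749
gripper_force: 0.0
the job is handed in; nothing more can be done
None
```

I handed the job in at about 61 s: the standard is in the dish with the pointer on the red tab (about 1 mm off), and all three lenses are back upright within about 2 mm of their starting places; sign-off returned no verdict.

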